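# Load the air bath with reference standards

### The job

Shut the air supply of the blue air bath with its red quarter-turn handle while the bath is still empty. With the air shut, pack every reference standard on the bench (the square boxes, round cans and the long green box) into the bath, all upright and flat on its floor side by side, so that they all fit; then turn the air fully on again. Leave the hand-held meter, mug and screwdriver where they are.

Things in the scene. Friction and masses are not known exactly. Their poses are not given: they have to be found in the camera images.
- bath: Fixed blue open box, outer 158 (its x) x 229 (its y) x 58 mm high; walls and floor 8 mm; well inside 142 x 213 x 50 mm deep: 2 x 3 places for 64 mm items, 7 mm apart (x = -35.5, 35.5; y = -71, 0, 71); the long box takes two. Origin: under the well's centre, on the bench. A grey deck as wide and high, with the handle, adjoins the +y end (to y = 210); a pipe stub juts 50 mm from its +x side.
- well_floor (a point): Centre of the well's inner floor, 8 mm above the bench; axes as the bath's. Packed standards stand 10 mm above the rim and their fins or knobs 46 mm above it, so beside packed neighbours open the fingers to no more than about 45 mm.
- air_handle (a joint): Quarter-turn air handle on the deck, vertical axis. 0 = shut (arm points along the bath's -x, over the red mark, across the bath's length); 1.571 = fully on (arm points along the bath's +y, away from the well, over the green mark). Growing values turn clockwise seen from above. Hard stops at both ends; stays where it is left; needs about 4 N at the grip.
- handle_axis (a point): Point on the handle's turning axis, at grip height (89 mm above the bench); in the bath frame x = 20, y = 155 mm; axes as the bath's.
- handle_grip (a point): Point on the handle's red arm, 55 mm from the axis, 89 mm above the bench. The arm is 14 mm wide and 30 mm high (74 to 104 mm above the bench, 16 mm of air between it and the deck) and reaches from the hub (radius 16 mm, same top) to 75 mm from the axis. The point's x axis points along the arm to the hub, z up.
- block_a: Mid-grey square box standard, 64 x 64 x 60 mm high. On the middle of its lid an upright black grip fin, 44 mm long (body x), 18 mm across (body y), 36 mm high (top 96 mm above the underside), and four 10 mm terminals near the lid's corners, beside the fin's ends. Origin: centre of the underside; z up. Grip the fin from above across its 18 mm; about 0.35 kg. May be absent.
- block_b: Grey painted square box standard, 64 x 64 x 60 mm high. On the middle of its lid an upright black grip fin, 44 mm long (body x), 18 mm across (body y), 36 mm high (top 96 mm above the underside), and four 10 mm terminals near the lid's corners, beside the fin's ends. Origin: centre of the underside; z up. Grip the fin from above across its 18 mm; about 0.35 kg. May be absent.
- block_c: Yellow square box standard, 64 x 64 x 60 mm high. On the middle of its lid an upright black grip fin, 44 mm long (body x), 18 mm across (body y), 36 mm high (top 96 mm above the underside), and four 10 mm terminals near the lid's corners, beside the fin's ends. Origin: centre of the underside; z up. Grip the fin from above across its 18 mm; about 0.35 kg. May be absent.
- can_a: Brass-coloured standing can with a black band, 64 mm diameter and 60 mm high, with a black round knob on the middle of its lid (22 mm diameter, 36 mm high, top 96 mm above the underside) and two small terminals 10 mm high at 21 mm from the knob's axis. Origin: centre of the underside; z up. Grip the knob from above; about 0.4 kg. May be absent.
- can_b: Aluminium-coloured standing can with a black band, 64 mm diameter and 60 mm high, with a black round knob on the middle of its lid (22 mm diameter, 36 mm high, top 96 mm above the underside) and two small terminals 10 mm high at 21 mm from the knob's axis. Origin: centre of the underside; z up. Grip the knob from above; about 0.4 kg. May be absent.
- decade: Long green box standard, 135 mm (its x) x 64 mm (its y), 60 mm high, with the same black grip fin on the middle of its lid (44 mm along x, 18 mm across along y, top 96 mm above the underside) and eight small terminals 10 mm high. Origin: centre of the underside; z up. About 0.6 kg. Always present.
- meter: Bystander: yellow hand-held multimeter lying on its back, 80 x 170 x 36 mm; origin at the centre of its underside.
- mug: Bystander: white mug, 80 mm diameter, 95 mm high, handle at its +y; origin at the centre of its underside.
- screwdriver: Bystander: screwdriver lying along its x axis; origin on the bench under its middle.

How it is judged:
By the outcome, as a careful person would: the job done as asked, in the order asked, and still so for the second after the job is handed in, with the robot touching nothing.
Of block_a, block_b, block_c, can_a, can_b only 3 to 4 are there at a start; the rules pass over those that are not, and their reading is None.
At some moment in a run one of block_a, block_b, block_c, can_a, can_b, decade may be knocked a few centimetres aside while the robot is not near it.
It also fails if it takes over 210 s, if anything falls off the work surface, if the arm or the gripper's body presses on something with over 40 N, if the wrist force passes 120 N, or if a joint passes its speed limit or range.

### The arm

A 6-joint arm with a two-finger parallel gripper is mounted at the origin on the work surface. World frame = base frame: x ahead of the robot, y to its left, z up, the work surface at z = 0. Lengths are in m, angles in degrees, forces in N, time in s.
With the tool pointing down it reaches from about 0.3 to 0.85 m from the base axis. Payload 4.2 kg.
Tool frame: the origin (TCP) lies midway between the tips of the shut fingers; the grasp point (between the pads) lies 19 mm behind it (env.tcp_to_grasp is the distance from the TCP to the grasp point, in m); z points along the fingers, x is the direction in which the jaws open and shut, and the axes are right-handed (so a half turn about z gives the same grasp; the last joint's range is limited). The gripper opens to 91 mm and grips with 3 to 60 N. Pads are 32 mm wide; open, the fingers measure 118 mm over their backs; the gripper's body (76 mm by 178 mm) begins 60 mm behind the grasp point.
Start: joints at [-70.474, 18.312, 89.639, -0, 72.044, -1.146], TCP at [0.203, -0.538, 0.214] pointing down, gripper open.
Joint ranges: [-177.97, 177.97], [-48.28, 115.42], [12.27, 149.76], [-77.06, 257.06], [2.81, 150.46], [-146.56, 146.56]. Speed limits (degrees/s): [147.25, 147.25, 180, 180, 180, 180].

### API

Orientations are given as [roll, pitch, yaw] about the fixed x, y, z axes, in that order (R = Rz(yaw) Ry(pitch) Rx(roll)).
In Python, from station import env gives the robot as it stands.
- The arm moves only by the tool jog_arm, never from a script. Its argument "motion" is text: rows parted by semicolons, each of 7 numbers parted by spaces: the shift along the tool's x, y, z in units of 25 mm (1.0 is 25 mm), then the turn, a rotation vector about the tool's x, y, z in units of 8 degrees (1.0 is 8 degrees), then the closure in counts, from 0 (fully open) to 255 (shut). A call has 1 to 20 rows; each row shifts and turns the commanded pose from where the row before left it, along the tool's axes as they then stand; what a row does not reach is not made up. A row lasts 1/8 s, in which the tool goes at most 62.5 mm and 10.7 degrees, less where a joint would pass 70% of its speed; a pose out of reach is approached as far as the arm can. A call is refused whole if a number of a shift passes 1 or a number of a turn 1, either way. A call with a gripper value outside its range is refused whole. The fingers move at their own pace and stop on an object; "grip_force" is the grip in N (left out, the last holds). Time passes only in rows, so rows that do not move let the fingers close. It gives the time, the measured TCP pose, the force and the opening at its end, in the units of the state.
- env.get_obs(): the state, without advancing time (a new reading comes with each control period).
- env.grab_frame(name): name is "side" or "top"; returns a dict with "pixels" (400x640x3 uint8, blue, green, red), "intrinsics" (3x3 intrinsics, pixels), "R" (3x3) and "t" (3): a world point X has camera coordinates R X + t. Camera axes: x right, y down, z forward; pixel columns grow to the right and rows downward; lengths in m; the calibration is good to about 2 mm. A picture is of the moment at which its call begins. There is no depth.
- env.close_job(): hands the job in, once; it reports no verdict.
Trained networks look in the newest picture that a camera, given by its name, has taken for a name from the list of things; names that differ only in an ending like _2 or _b are one class to them, and where a whole thing is asked for, a point or a joint stands for the part that bears it (a point fixed in the world has none). Each returns a list of dicts, best first, with "score" (0 to 1); they miss things now and then, are a little off and sometimes report something else, mostly with a low value. They report only what shows in the picture. A call takes as long as a camera call.
- env.cut_out(camera, name): "region" (400x640 bool, what is visible of it) and "bbox" ([left, top, width, height] in pixels, round what is visible of it).
The state is a dict: "clock": time; "joint_pos": joint angles; "dq": joint speeds; "tau": joint torques, N m; "tcp_pos": TCP position; "tool_rot": TCP orientation; "ft_force": force on the tool from outside, world axes, zero at the start; "torque": the same for the moment, N m; "gripper_width": finger opening in m.
Only numpy, scipy, OpenCV 4.12 (cv2) and the standard library are available. Lean on these libraries where they do the work, as an engineer would, in place of code of your own. Each camera call takes 0.05 s, during which the arm holds its last target.

## Working session

There is one attempt and no reset: what is moved stays moved. The work goes in short steps, Python scripts to look and compute and a tool call to move; the robot and the scene stay as the last step left them, time stands still between calls to the robot, and variables do not carry over. Pictures are saved under pics/ and viewed, and the job is handed in when it is done.

Besides the shell and the picture viewer there is one more tool, called after "Request:" as name(argument=value, ...) on one line, values as JSON. jog_arm: Moves the arm, as the interface text tells. Its arguments: {"type":"object","properties":{"motion":{"type":"string"},"grip_force":{"type":"number"}},"required":["motion"]}

```bash
ls; mkdir -p pics; python3 - <<'E'
from station import env
import cv2
for n in("side","top"):
    f=env.grab_frame(n); cv2.imwrite(f"pics/{n}0.png",f["pixels"]); print(n,f["intrinsics"],f["R"],f["t"])
o=env.get_obs(); print(o)
E
```

```text
pics
side [[471.1904124    0.         309.75440091]
 [  0.         471.1904124  200.74366822]
 [  0.           0.           1.        ]] [[-0.8314217  -0.55534253 -0.01823848]
 [-0.42477284  0.65641663 -0.62344626]
 [ 0.35819826 -0.51059954 -0.78165345]] [0.49512477 0.2687959  1.23541728]
top [[480.87894036   0.         310.7644095 ]
 [  0.         480.87894036 204.56739854]
 [  0.           0.           1.        ]] [[ 2.27726098e-02 -9.99740584e-01 -4.16845853e-04]
 [-9.92502398e-01 -2.25576479e-02 -1.20125529e-01]
 [ 1.20084964e-01  3.14929232e-03 -9.92758623e-01]] [-0.0027748   0.58564278  1.53951199]
{'clock': 0.1, 'joint_pos': array([-7.04755994e+01,  1.83477085e+01,  8.96987517e+01,  1.39336294e-03,
        7.20438912e+01, -1.14485595e+00]), 'dq': array([ 0.04355248, -0.10138912, -0.15586511,  0.04605128, -0.23370591,
       -0.06088132]), 'tau': array([-2.17443164e-05, -4.13333023e+01, -2.32511312e+01,  7.29391607e-02,
        4.22682264e-02, -6.31505873e-05]), 'tcp_pos': array([ 0.20282816, -0.53756186,  0.21321156]), 'tool_rot': array([-1.79996870e+02,  9.03069219e-02, -6.93311716e+01]), 'ft_force': array([ 1.0356886 , -0.32159119,  0.16736952]), 'torque': array([0.00377684, 0.01034676, 0.00853142]), 'gripper_width': 0.09116058227649404}
```

View pics/top0.png

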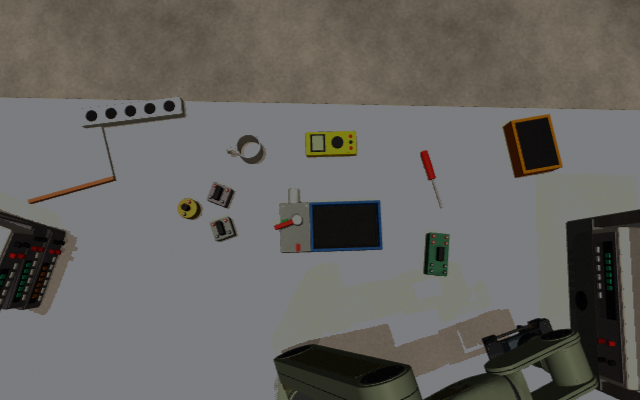

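View pics/side0.png

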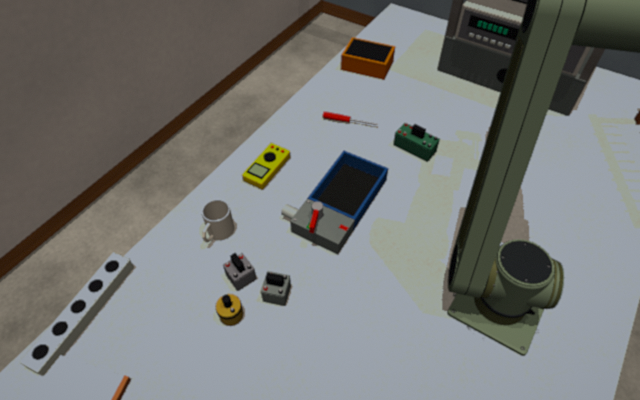

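```bash
cat > h.py <<'E'
from station import env
import cv2, numpy as np
from scipy.optimize import minimize
def box(cx,cy,lx,ly,z0,z1): 
    return np.array([[cx+sx*lx/2,cy+sy*ly/2,z] for sx in(-1,1) for sy in(-1,1) for z in(z0,z1)])
def cyl(r,z0,z1,n=24):
    a=np.linspace(0,2*np.pi,n,endpoint=False)
    return np.array([[r*np.cos(t),r*np.sin(t),z] for t in a for z in(z0,z1)])
T=[box(sx*.024,sy*.024,.01,.01,.06,.07) for sx in(-1,1) for sy in(-1,1)]
M={'block':[box(0,0,.064,.064,0,.06),box(0,0,.044,.018,.06,.096)],
'can':[cyl(.032,0,.06),cyl(.011,.06,.096)],
'decade':[box(0,0,.135,.064,0,.06),box(0,0,.044,.018,.06,.096)],
'bath':[box(0,0,.158,.229,0,.058),box(0,.162,.158,.096,0,.058),box(.079+.025,.162,.05,.03,.02,.05)],
'handle':[]}
def proj(f,P):
    c=f["R"]@np.asarray(P).T+np.asarray(f["t"]).reshape(3,1); p=f["intrinsics"]@c; return (p[:2]/p[2]).T
def back(f,uv,z):
    d=f["R"].T@np.linalg.inv(f["intrinsics"])@np.array([uv[0],uv[1],1.]); o=-f["R"].T@np.asarray(f["t"]).ravel()
    return o+d*(z-o[2])/d[2]
def xf(P,x,y,yaw,z=0):
    c,s=np.cos(yaw),np.sin(yaw); return P@np.array([[c,s,0],[-s,c,0],[0,0,1]])+[x,y,z]
S=4
def render(f,parts,x,y,yaw,z=0,bb=None):
    m=np.zeros((400*S,640*S),np.uint8)
    for P in parts:
        q=proj(f,xf(P,x,y,yaw,z)); cv2.fillConvexPoly(m,cv2.convexHull(np.round((q+.5)*S*16-8).astype(np.int32)),1,shift=4)
    return m
def fit(frames,masks,parts,x0,z=0):
    big={}
    for n in masks:
        ys,xs=np.nonzero(masks[n]); big[n]=cv2.resize(masks[n].astype(np.float32),None,fx=S,fy=S,interpolation=cv2.INTER_LINEAR)>.5
    def cost(v):
        c=0
        for n in masks:
            r=render(frames[n],parts,*v,z=z)>0; c+=1-(r&big[n]).sum()/max(1,(r|big[n]).sum())
        return c/len(masks)
    best=None
    for y0 in x0[2]:
        v0=np.array([x0[0],x0[1],y0]); sim=np.array([v0,v0+[.01,0,0],v0+[0,.01,0],v0+[0,0,.25]])
        r=minimize(cost,v0,method='Nelder-Mead',options=dict(initial_simplex=sim,xatol=2e-4,fatol=1e-4,maxiter=70))
        if best is None or r.fun<best.fun: best=r
    return best.x,best.fun
def show(name,fn,c,sc):
    f=env.grab_frame(name); x0,y0,x1,y1=c
    cv2.imwrite(fn,cv2.resize(f["pixels"][y0:y1,x0:x1],None,fx=sc,fy=sc,interpolation=cv2.INTER_CUBIC)); return f
E
python3 - <<'E'
from h import *
fr={n:env.grab_frame(n) for n in("side","top")}
for o in ['bath','air_handle','block_a','can_a','decade']:
    for n in fr:
        for d in env.cut_out(n,o):
            ys,xs=np.nonzero(d['region']); print(o,n,round(d['score'],2),d['bbox'],back(fr[n],(xs.mean(),ys.mean()),.04).round(3)[:2])
cv2.imwrite('pics/t1.png',cv2.resize(fr['top']['pixels'][170:280,160:400],None,fx=3.3,fy=3.3,interpolation=cv2.INTER_CUBIC))
cv2.imwrite('pics/s1.png',cv2.resize(fr['side']['pixels'][140:340,200:400],None,fx=3,fy=3,interpolation=cv2.INTER_CUBIC))
E
```

```text
bath side 0.63 [283.4, 150.9, 104.3, 103.3] [ 0.517 -0.033]
bath top 0.64 [273.2, 187.7, 108.5, 67.4] [ 0.52  -0.048]
air_handle side 0.56 [282.8, 149.1, 104.9, 105.6] [ 0.518 -0.033]
air_handle side 0.55 [310.4, 200.8, 12.1, 34.7] [0.545 0.045]
air_handle top 0.6 [272.7, 214.0, 32.3, 13.3] [0.526 0.078]
block_a side 0.96 [223.4, 254.4, 37.3, 35.0] [0.614 0.313]
block_a side 0.86 [258.5, 269.4, 31.5, 39.3] [0.502 0.301]
block_a top 0.92 [207.7, 180.0, 26.0, 25.9] [0.612 0.309]
block_a top 0.62 [210.4, 217.0, 23.2, 24.6] [0.5   0.296]
block_a top 0.58 [272.6, 218.1, 29.3, 10.1] [0.525 0.081]
can_a side 0.75 [216.0, 292.9, 25.7, 33.5] [0.565 0.413]
can_a top 0.9 [175.3, 198.2, 25.1, 19.4] [0.563 0.41 ]
decade side 0.92 [391.3, 124.2, 48.8, 35.5] [ 0.435 -0.393]
decade top 0.57 [419.4, 232.8, 31.0, 42.8] [ 0.436 -0.397]
```

View pics/t1.png

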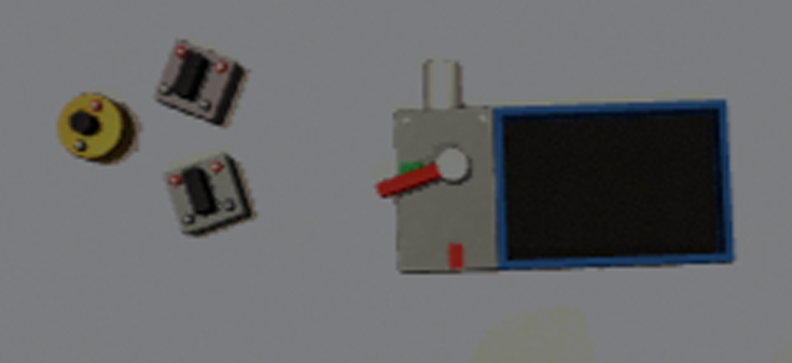

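View pics/s1.png

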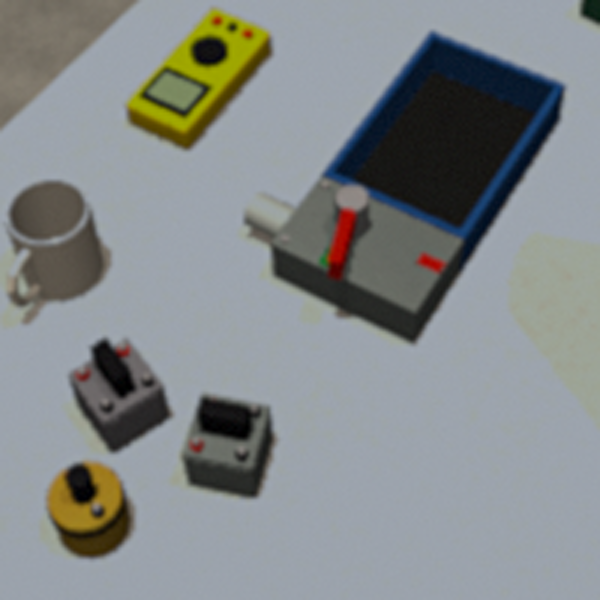

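```bash
cat > meas.py <<'E'
from h import *
import sys
def measure(which=('block','can','decade')):
    fr={n:env.grab_frame(n) for n in("side","top")}; out=[]
    for o in which:
        det={n:[d for d in env.cut_out(n,{'block':'block_a','can':'can_a'}.get(o,o)) if d['score']>.5] for n in fr}
        cent={n:[back(fr[n],np.array(np.nonzero(d['region'])[::-1]).mean(1),.04)[:2] for d in det[n]] for n in fr}
        for i,a in enumerate(cent['side']):
            for j,b in enumerate(cent['top']):
                if np.hypot(*(a-b))<.03:
                    mk={'side':det['side'][i]['region'],'top':det['top'][j]['region']}
                    v,c=fit(fr,mk,M[o],(a[0],a[1],[0] if o=='can' else [0,.6,1.2,1.8,2.4]))
                    out.append((o,v,c)); print(o,v[:2].round(4),'yaw',np.degrees(v[2]).round(1)%180,'cost',round(c,3))
    return fr,out
if __name__=='__main__':
    fr,out=measure(sys.argv[1].split(',') if len(sys.argv)>1 else ('block','can','decade'))
E
python3 - <<'E'
from meas import *
fr,out=measure()
mk={n:env.cut_out(n,'bath')[0]['region'] for n in fr}
v,c=fit(fr,mk,M['bath'],(.53,-.09,[0,.05])); print('bath',v,np.degrees(v[2]),c); out.append(('bath',v,c))
for n in fr:
    im=cv2.resize(fr[n]['pixels'],None,fx=S,fy=S,interpolation=cv2.INTER_CUBIC)
    im=cv2.convertScaleAbs(im,alpha=1.6)
    for o,v,c in out:
        for P in M[o]:
            q=proj(fr[n],xf(P,*v)); cv2.polylines(im,[cv2.convexHull(np.round((q+.5)*S).astype(np.int32))],True,(0,255,255),1)
        if o=='bath':
            for P in [box(0,0,.142,.213,.058,.058),box(0,0,.142,.213,.008,.008)]:
                q=proj(fr[n],xf(P,*v)); cv2.polylines(im,[cv2.convexHull(np.round((q+.5)*S).astype(np.int32))],True,(255,255,0),1)
    x0,y0,x1,y1=(260,130,460,280) if n=='top' else (270,120,450,260)
    cv2.imwrite(f'pics/o_{n}.png',im[y0*S:y1*S,x0*S:x1*S])
    x0,y0,x1,y1=(160,160,340,280) if n=='top' else (200,230,320,340)
    cv2.imwrite(f'pics/p_{n}.png',im[y0*S:y1*S,x0*S:x1*S])
E
```

```text
block [0.6132 0.3107] yaw 161.1 cost 0.07
block [0.5031 0.2966] yaw 21.1 cost 0.124
can [0.564  0.4116] yaw 10.2 cost 0.143
decade [ 0.4351 -0.3987] yaw 174.9 cost 0.075
bath [ 0.52055033 -0.101029    0.05413398] 3.1016488625998444 0.04231220656515916
```

View pics/o_top.png

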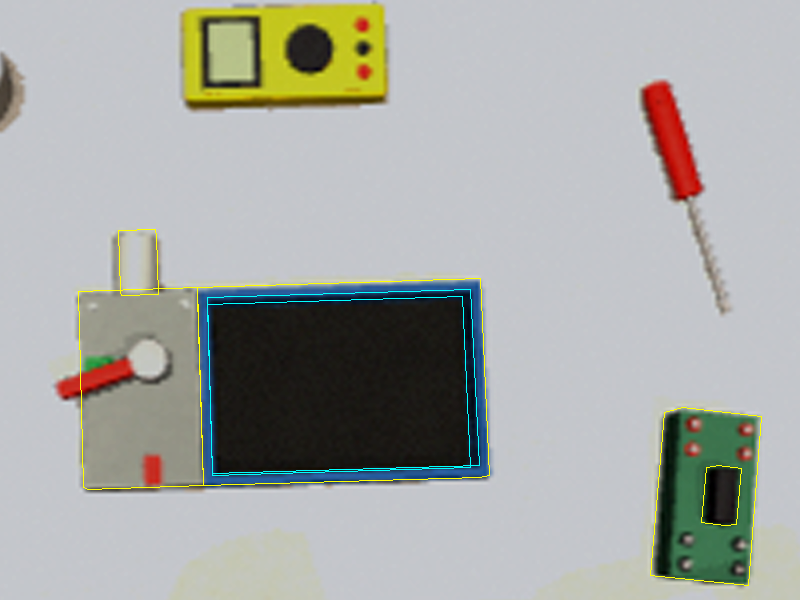

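View pics/o_side.png

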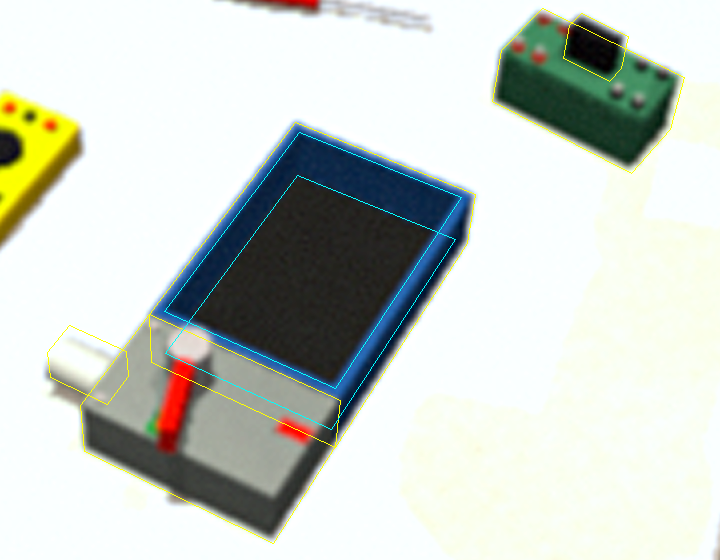

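View pics/p_top.png

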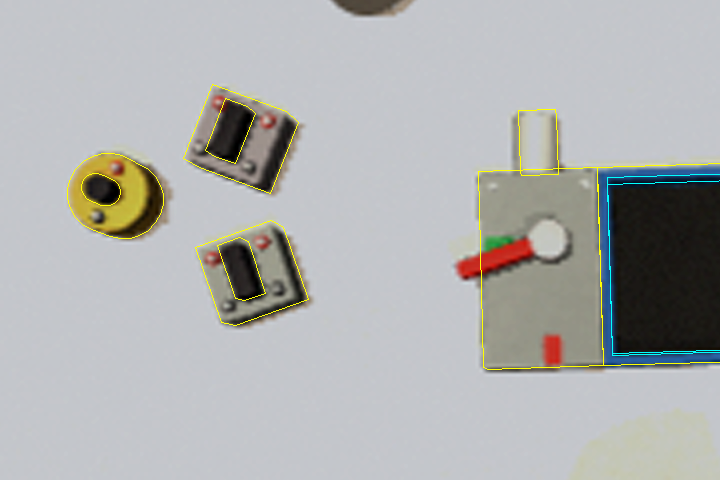

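View pics/p_side.png

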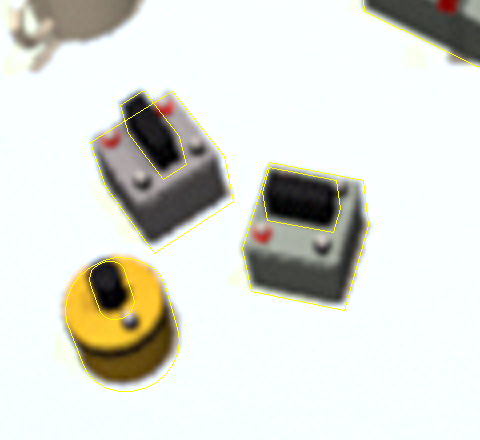

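```bash
cat > plan.py <<'E'
from h import *
import sys
BATH=(.5206,-.1010,.0541)
def b2w(x,y): return xf(np.array([[x/1000,y/1000,0]]),*BATH)[0][:2]
def plan(x,y,z,yaw=None,o=None):
    """steps: turn, then move in turned tool axes. prints units"""
    o=o or env.get_obs(); p=np.array(o['tcp_pos']); y0=o['tool_rot'][2]
    if yaw is None: yaw=y0
    else:
        j1=np.degrees(np.arctan2(y,x)); yaw=min([yaw+180*k for k in range(-3,4)],key=lambda t:abs(t-j1))
    d=yaw-y0
    if d>180:d-=360
    if d<-180:d+=360
    c,s=np.cos(np.radians(yaw)),np.sin(np.radians(yaw)); w=np.array([x,y,z])-p
    print('rot',o['tool_rot'].round(2),'turn z units',round(-d/8,3),'| to yaw',round(yaw,1),'| shift units x y z',(np.array([c*w[0]+s*w[1],s*w[0]-c*w[1],-w[2]])/.025).round(2))
E
python3 - <<'E'
from plan import *
f=env.grab_frame('top')
for n,z,P in(('hub',.104,(297.25,220)),('tip',.104,(275.5,227))):
    print(n,back(f,P,z))
g=env.grab_frame('side')
a=back(g,(270+190/4,120+343/4),.104);b=back(g,(270+170/4,120+437/4),.104);print(a,b)
print('axis',b2w(20,155))
r=env.cut_out('top','air_handle')
E
```

```text
hub [0.52781578 0.0513649  0.104     ]
tip [0.50441502 0.11849476 0.104     ]
[0.53099406 0.05420881 0.104     ] [0.49845006 0.12861077 0.104     ]
axis [0.53218933 0.0548547 ]
```

```bash
python3 -c "
from plan import *
plan(.512,.105,.20,21)"
```

```text
rot [-180.     -0.    -69.33] turn z units -11.291 | to yaw 21 | shift units x y z [ 20.76 -19.58   0.56]
```

Request:
jog_arm(motion="0 0 0 0 0 -0.94 0;0 0 0 0 0 -0.94 0;0 0 0 0 0 -0.94 0;0 0 0 0 0 -0.94 0;0 0 0 0 0 -0.94 0;0 0 0 0 0 -0.94 0;0 0 0 0 0 -0.94 0;0 0 0 0 0 -0.94 0;0 0 0 0 0 -0.94 0;0 0 0 0 0 -0.94 0;0 0 0 0 0 -0.94 0;0 0 0 0 0 -0.94 0")

```text
clock: 2.85
tcp_pos: [0.203, -0.538, 0.214]
tool_rot: [180.0, -0.0, 21.2]
ft_force: [-0.2, 0.7, -0.6]
gripper_width: 0.0911
```

Request:
jog_arm(motion="0.96 -0.9 0 0 0 0 0;0.96 -0.9 0 0 0 0 0;0.96 -0.9 0 0 0 0 0;0.96 -0.9 0 0 0 0 0;0.96 -0.9 0 0 0 0 0;0.96 -0.9 0 0 0 0 0;0.96 -0.9 0 0 0 0 0;0.96 -0.9 0 0 0 0 0;0.96 -0.9 0 0 0 0 0;0.96 -0.9 0 0 0 0 0;0.96 -0.9 0 0 0 0 0;0.96 -0.9 0 0 0 0 0;0.96 -0.9 0 0 0 0 0;0.96 -0.9 0 0 0 0 0;0.96 -0.9 0 0 0 0 0;0.96 -0.9 0 0 0 0 0;0.96 -0.9 0 0 0 0 0;0.96 -0.9 0 0 0 0 0;0.96 -0.9 0 0 0 0 0;0.96 -0.9 0 0 0 0 0")

```text
clock: 5.35
tcp_pos: [0.4912, 0.0548, 0.2141]
tool_rot: [180.0, -0.0, 20.9]
ft_force: [1.2, -0.7, 0.3]
gripper_width: 0.0914
```

```bash
python3 -c "
from plan import *
plan(.512,.105,.20,21)
show('top','pics/t2.png',(0,0,640,400),1.25)
show('side','pics/s2.png',(0,0,640,400),1.25)"
```

```text
rot [ 1.7998e+02 -2.0000e-02  2.0920e+01] turn z units -0.01 | to yaw 21 | shift units x y z [ 1.5  -1.58  0.56]
```

View pics/t2.png

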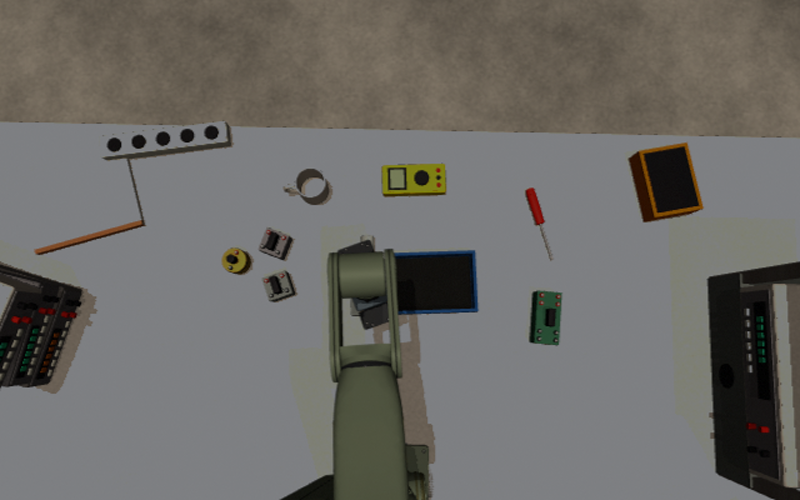

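View pics/s2.png

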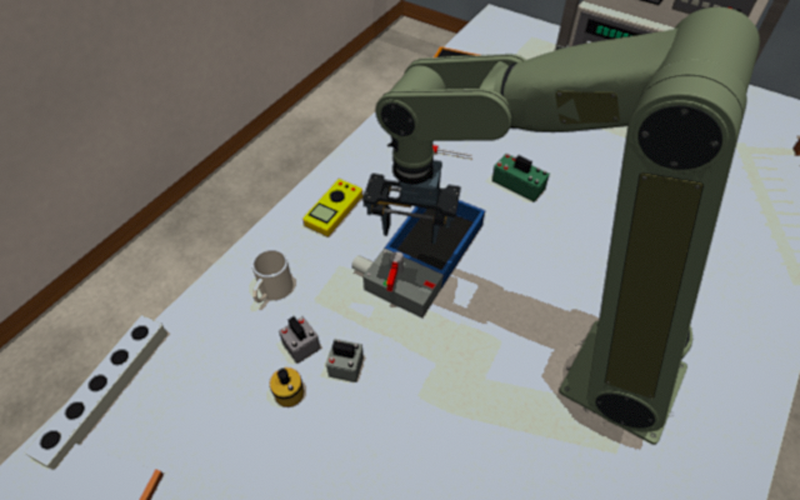

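Request:
jog_arm(motion="0.75 -0.79 0 0 0 0 0;0.75 -0.79 0 0 0 0 0;0 0 0.9 0 0 0 60;0 0 0.9 0 0 0 60;0 0 0.9 0 0 0 60;0 0 0.9 0 0 0 60;0 0 0.9 0 0 0 60;0 0 0.9 0 0 0 60;0 0 0.2 0 0 0 60;0 0 0 0 0 0 60;0 0 0 0 0 0 60", grip_force=15)

```text
clock: 6.82
tcp_pos: [0.5124, 0.1039, 0.0749]
tool_rot: [180.0, -0.1, 20.9]
ft_force: [0.2, -0.5, -0.4]
gripper_width: 0.0696
```

```bash
python3 -c "
from plan import *
plan(.512,.105,.074,21)
show('side','pics/s3.png',(260,140,420,260),5)"
```

```text
rot [ 1.7997e+02 -1.1000e-01  2.0910e+01] turn z units -0.012 | to yaw 21 | shift units x y z [-0.   -0.05  0.04]
```

View pics/s3.png

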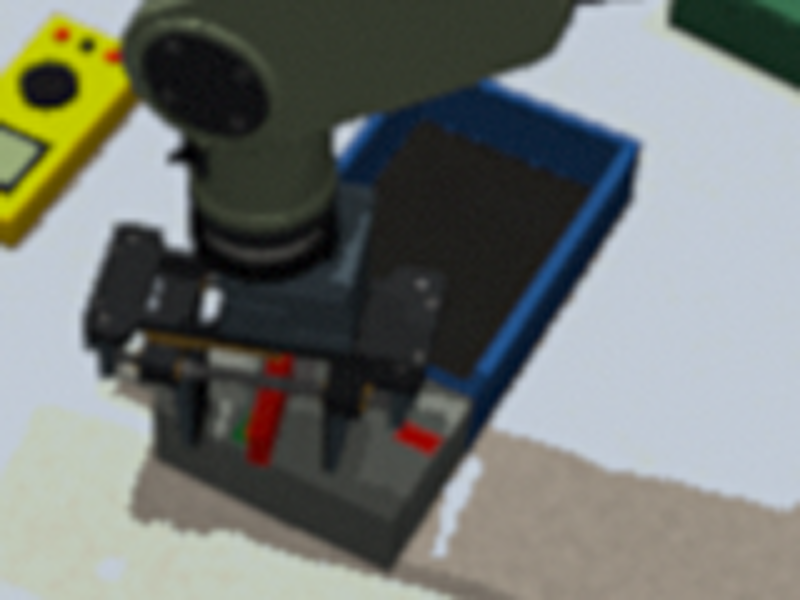

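The open fingers straddle the red arm at about (265, 415) in the crop, clear of the deck. Closing.

Request:
jog_arm(motion="0 0 0 0 0 0 255;0 0 0 0 0 0 255;0 0 0 0 0 0 255;0 0 0 0 0 0 255;0 0 0 0 0 0 255;0 0 0 0 0 0 255;0 0 0 0 0 0 255;0 0 0 0 0 0 255", grip_force=15)

```text
clock: 7.88
tcp_pos: [0.5123, 0.1042, 0.0739]
tool_rot: [180.0, -0.1, 20.9]
ft_force: [2.8, 1.8, -1.9]
gripper_width: 0.014
```

Request:
jog_arm(motion="-0.3 0.021 0 0 0 -1 255;-0.3 0.021 0 0 0 -1 255;-0.3 0.021 0 0 0 -1 255;-0.3 0.021 0 0 0 -1 255")

```text
clock: 8.38
tcp_pos: [0.4881, 0.0861, 0.0739]
tool_rot: [180.0, -0.0, 53.1]
ft_force: [2.7, -0.3, -3.3]
gripper_width: 0.014
```

Request:
jog_arm(motion="-0.3 0.021 0 0 0 -1 255;-0.3 0.021 0 0 0 -1 255;-0.3 0.021 0 0 0 -1 255;0 0 0 0 0 0 255")

```text
clock: 8.88
tcp_pos: [0.4787, 0.0656, 0.0739]
tool_rot: [180.0, -0.0, 76.8]
ft_force: [2.3, -0.0, -2.8]
gripper_width: 0.0139
```

```bash
python3 -c "
from plan import *
o=env.get_obs();p=o['tcp_pos'];print(p,o['tool_rot'])
for a in ((.5322,.0548),(.5305,.054)):
  d=p[:2]-a;print(np.hypot(*d),np.degrees(np.arctan2(d[1],d[0])))
show('side','pics/s4.png',(260,140,420,260),5)"
```

```text
[0.47865147 0.06557956 0.07394094] [ 1.79964034e+02 -3.37508519e-03  7.68086614e+01]
0.05462274346064465 168.6182136770455
0.053125854374157594 167.41047818269206
```

View pics/s4.png

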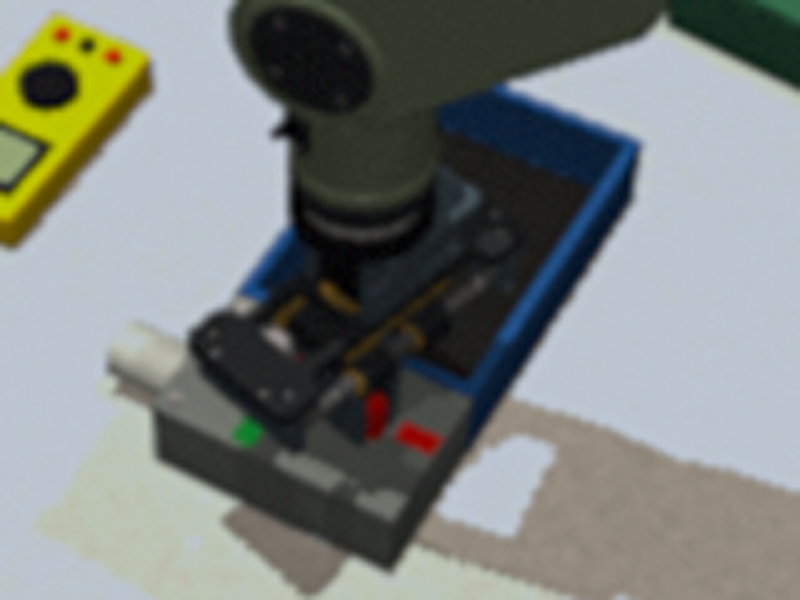

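Request:
jog_arm(motion="-0.3 0.021 0 0 0 -1 255;-0.22 0.012 0 0 0 -0.75 255;0 0 0 0 0 0 255")

```text
clock: 9.3
tcp_pos: [0.4772, 0.0525, 0.0739]
tool_rot: [180.0, 0.1, 90.8]
ft_force: [3.2, -2.8, -2.8]
gripper_width: 0.0142
```

Request:
jog_arm(motion="-0.1 0.003 0 0 0 -0.2 255;0 0 0 0 0 0 255")

```text
clock: 9.55
tcp_pos: [0.4773, 0.0507, 0.0739]
tool_rot: [180.0, -0.0, 92.5]
ft_force: [2.9, 1.0, -2.7]
gripper_width: 0.0142
```

Request:
jog_arm(motion="-0.1 0.003 0 0 0 -0.1 255;0 0 0 0 0 0 255")

```text
clock: 9.8
tcp_pos: [0.4773, 0.0501, 0.0739]
tool_rot: [180.0, -0.2, 93.2]
ft_force: [1.8, 9.6, -2.8]
gripper_width: 0.014
```

Request:
jog_arm(motion="-0.06 0 0 0 0 0 255;0 0 0 0 0 0 255")

```text
clock: 10.05
tcp_pos: [0.4773, 0.05, 0.0739]
tool_rot: [180.0, -0.4, 93.1]
ft_force: [1.3, 14.6, -3.4]
gripper_width: 0.0139
```

Request:
jog_arm(motion="0 0 0 0 0 0 150;0 0 0 0 0 0 150;0 0 0 0 0 0 150;0 0 0 0 0 0 150;0 0 -1 0 0 0 150;0 0 -1 0 0 0 150;0 0 -1 0 0 0 150;0 0 -1 0 0 0 150;0 0 -1 0 0 0 150;0 0 -1 0 0 0 100")

```text
clock: 11.3
tcp_pos: [0.4772, 0.0462, 0.2247]
tool_rot: [-180.0, 0.0, 93.3]
ft_force: [-0.6, -0.9, -0.4]
gripper_width: 0.0448
```

```bash
python3 -c "
from plan import *
from meas import measure
measure()
plan(.435,-.3987,.22,174.9+90)
show('side','pics/s5.png',(260,140,420,260),5)"
```

```text
block [0.6135 0.3105] yaw 159.6 cost 0.102
can [0.5652 0.4113] yaw 0.5 cost 0.1
decade [ 0.436  -0.3988] yaw 175.2 cost 0.069
rot [-1.7986e+02  1.0000e-02  9.3300e+01] turn z units -21.449 | to yaw -95.1 | shift units x y z [17.88  0.08  0.11]
```

View pics/s5.png

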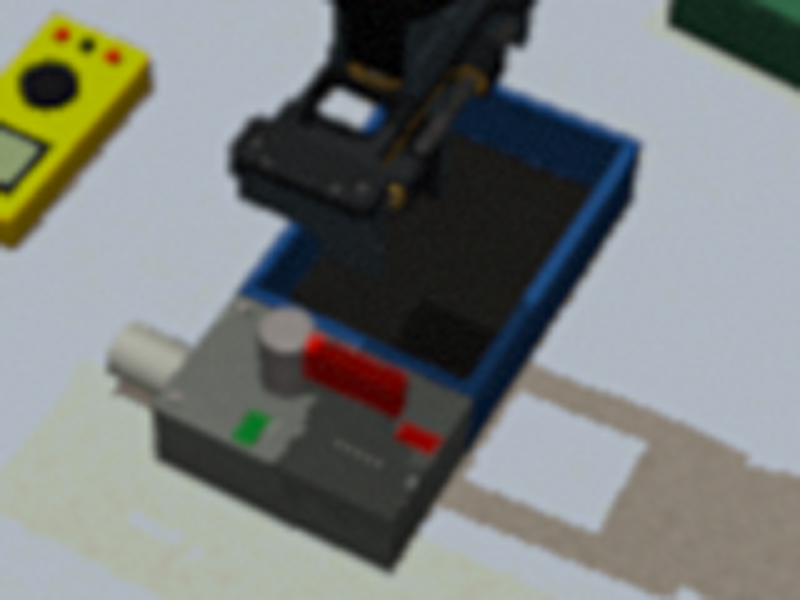

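```bash
sed -i 's/    if d>180:d-=360/    d0=d/; s/    if d<-180:d+=360/    print("j6 end",round(np.degrees(np.arctan2(y,x))-yaw))/' plan.py
sed -i 's/    else:/    elif not raw:/; s/yaw=None,o=None/yaw=None,o=None,raw=False/' plan.py
python3 -c "
from plan import *
plan(.436,-.3988,.16,85.1,raw=True)"
```

```text
j6 end -128
rot [-1.7988e+02  1.0000e-02  9.3310e+01] turn z units 1.026 | to yaw 85.1 | shift units x y z [-17.88  -0.11   2.52]
```

Request:
jog_arm(motion="0 0 0 0 0 0.513 90;0 0 0 0 0 0.513 90;-0.99 0 0 0 0 0 90;-0.99 0 0 0 0 0 90;-0.99 0 0 0 0 0 90;-0.99 0 0 0 0 0 90;-0.99 0 0 0 0 0 90;-0.99 0 0 0 0 0 90;-0.99 0 0 0 0 0 90;-0.99 0 0 0 0 0 90;-0.99 0 0 0 0 0 90;-0.99 0 0 0 0 0 90;-0.99 0 0 0 0 0 90;-0.99 0 0 0 0 0 90;-0.99 0 0 0 0 0 90;-0.99 0 0 0 0 0 90;-0.99 0 0 0 0 0 90;-0.99 0 0 0 0 0 90;-0.99 0 0 0 0 0 90;-0.99 0 0 0 0 0 90")

```text
clock: 14.25
tcp_pos: [0.4393, -0.3989, 0.2238]
tool_rot: [-180.0, -0.0, 85.1]
ft_force: [0.3, -1.1, -0.4]
gripper_width: 0.0595
```

```bash
python3 -c "
from plan import *
plan(.436,-.3988,.066,85.1,raw=True)
show('side','pics/s6.png',(360,80,480,170),6)"
```

```text
j6 end -128
rot [-179.99   -0.     85.11] turn z units 0.001 | to yaw 85.1 | shift units x y z [-0.01 -0.13  6.31]
```

View pics/s6.png

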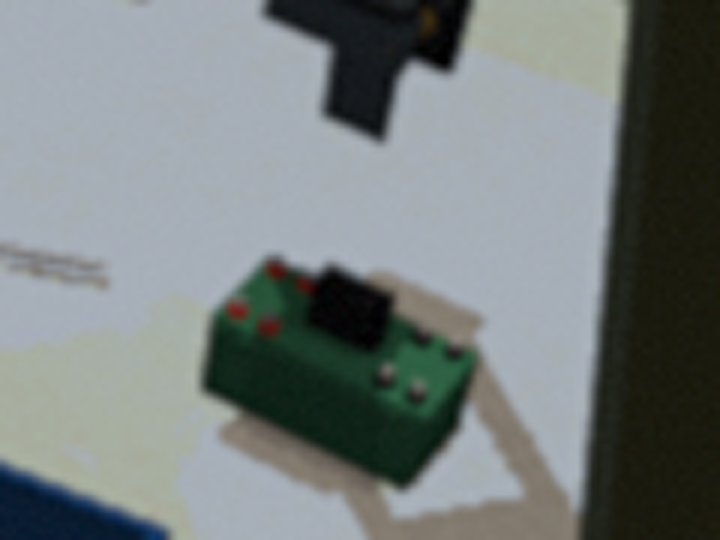

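Request:
jog_arm(motion="0 -0.13 1 0 0 0 90;0 0 1 0 0 0 90;0 0 1 0 0 0 90;0 0 1 0 0 0 90;0 0 1 0 0 0 90;0 0 0.7 0 0 0 90;0 0 0.4 0 0 0 90;0 0 0.2 0 0 0 90;0 0 0 0 0 0 90", grip_force=35)

```text
clock: 15.42
tcp_pos: [0.4363, -0.3974, 0.0667]
tool_rot: [180.0, 0.0, 85.1]
ft_force: [0.2, -0.8, 0.3]
gripper_width: 0.0586
```

Request:
jog_arm(motion="0 0 0 0 0 0 255;0 0 0 0 0 0 255;0 0 0 0 0 0 255;0 0 0 0 0 0 255;0 0 0 0 0 0 255;0 0 0 0 0 0 255")

```text
clock: 16.18
tcp_pos: [0.4362, -0.3974, 0.0665]
tool_rot: [180.0, 0.0, 85.1]
ft_force: [0.6, -0.8, -1.4]
gripper_width: 0.0179
```

Request:
jog_arm(motion="0 0 -0.5 0 0 0 255;0 0 -1 0 0 0 255;0 0 -1 0 0 0 255;0 0 -1 0 0 0 255;0 0 -1 0 0 0 255;0 0 -0.5 0 0 0 255;0 0 0 0 0 0.93 255;0 0 0 0 0 0.93 255;0 0 0 0 0 0.93 255;0 0 0 0 0 0.93 255;0 0 0 0 0 0.93 255;0 0 0 0 0 0.93 255;0 0 0 0 0 0.93 255;0 0 0 0 0 0.93 255;0 0 0 0 0 0.93 255;0 0 0 0 0 0.93 255;0 0 0 0 0 0.93 255")

```text
clock: 18.3
tcp_pos: [0.4357, -0.3965, 0.1906]
tool_rot: [-179.9, 0.1, 3.0]
ft_force: [-0.4, 0.2, -4.5]
gripper_width: 0.0178
```

```bash
python3 -c "
from plan import *
print(b2w(-36,0))
plan(*b2w(-36,0),.19,3.1,raw=True)
show('side','pics/s7.png',(320,20,480,180),4)"
```

```text
[ 0.48465267 -0.10294665]
j6 end -15
rot [-1.7989e+02  9.0000e-02  3.0200e+00] turn z units -0.01 | to yaw 3.1 | shift units x y z [  2.59 -11.62   0.03]
```

View pics/s7.png

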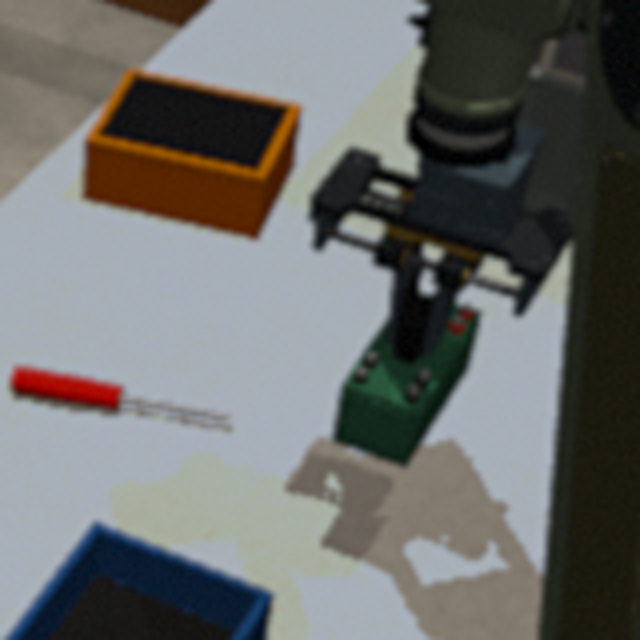

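Request:
jog_arm(motion="0.216 -0.968 0 0 0 0 255;0.216 -0.968 0 0 0 0 255;0.216 -0.968 0 0 0 0 255;0.216 -0.968 0 0 0 0 255;0.216 -0.968 0 0 0 0 255;0.216 -0.968 0 0 0 0 255;0.216 -0.968 0 0 0 0 255;0.216 -0.968 0 0 0 0 255;0.216 -0.968 0 0 0 0 255;0.216 -0.968 0 0 0 0 255;0.216 -0.968 0 0 0 0 255;0.216 -0.968 0 0 0 0 255;0 0 0 0 0 0 255")

```text
clock: 19.98
tcp_pos: [0.4838, -0.101, 0.1915]
tool_rot: [-180.0, 0.0, 3.5]
ft_force: [0.4, -0.7, -5.4]
gripper_width: 0.0178
```

```bash
cat > ov.py <<'E'
from plan import *
def ov(items,fn,crop,cam='side',sc=5):
    f=env.grab_frame(cam); x0,y0,x1,y1=crop
    im=cv2.convertScaleAbs(cv2.resize(f['pixels'],None,fx=sc,fy=sc,interpolation=cv2.INTER_CUBIC),alpha=1.5)
    its=[(M[o],x,y,yaw,z) for o,x,y,yaw,z in items]+[([box(0,0,.142,.213,.058,.058),box(0,0,.142,.213,.008,.008)],*BATH,0)]
    for parts,x,y,yaw,z in its:
        for P in parts:
            q=proj(f,xf(P,x,y,yaw,z)); cv2.polylines(im,[cv2.convexHull(np.round((q+.5)*sc).astype(np.int32))],True,(0,255,255),1)
    cv2.imwrite(fn,im[y0*sc:y1*sc,x0*sc:x1*sc])
E
python3 -c "
from ov import *
plan(*b2w(-36,0),.074,3.1,raw=True)
p=env.get_obs()['tcp_pos']
ov([('decade',p[0],p[1],np.radians(93.1),p[2]-.0665)],'pics/s8.png',(280,90,410,220))"
```

```text
j6 end -15
rot [-1.7996e+02  2.0000e-02  3.5100e+00] turn z units 0.051 | to yaw 3.1 | shift units x y z [0.03 0.08 4.7 ]
```

View pics/s8.png

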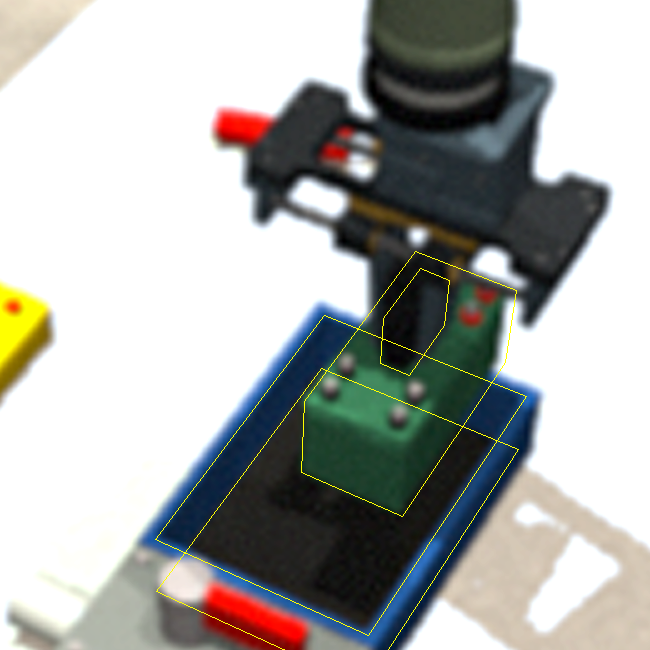

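Request:
jog_arm(motion="0.03 0.08 0 0 0 0.05 255;0 0 0.8 0 0 0 255;0 0 0.8 0 0 0 255;0 0 0.8 0 0 0 255;0 0 0.8 0 0 0 255;0 0 0.7 0 0 0 255;0 0 0.5 0 0 0 255;0 0 0.2 0 0 0 255;0 0 0 0 0 0 255")

```text
clock: 21.15
tcp_pos: [0.4853, -0.1057, 0.0765]
tool_rot: [180.0, -0.0, 2.8]
ft_force: [0.5, -0.4, -3.9]
gripper_width: 0.018
```

Request:
jog_arm(motion="0 0 0.06 0 0 0 255;0 0 0 0 0 0 255")

```text
clock: 21.4
tcp_pos: [0.4854, -0.1055, 0.0753]
tool_rot: [180.0, -0.0, 2.9]
ft_force: [0.0, 0.2, -5.3]
gripper_width: 0.0182
```

Request:
jog_arm(motion="0 0 0.04 0 0 0 255;0 0 0 0 0 0 255")

```text
clock: 21.65
tcp_pos: [0.4856, -0.1056, 0.0744]
tool_rot: [180.0, -0.1, 2.9]
ft_force: [-1.1, -0.1, -2.3]
gripper_width: 0.0178
```

Request:
jog_arm(motion="0 0 0.03 0 0 0 255;0 0 0 0 0 0 255")

```text
clock: 21.9
tcp_pos: [0.4856, -0.1056, 0.0744]
tool_rot: [180.0, -0.1, 2.9]
ft_force: [-1.8, 1.1, 5.5]
gripper_width: 0.0175
```

Seated on the floor. Open a little, then retreat.

Request:
jog_arm(motion="0 0 0 0 0 0 135;0 0 0 0 0 0 135;0 0 0 0 0 0 135;0 0 0 0 0 0 135;0 0 -0.5 0 0 0 135;0 0 -1 0 0 0 135;0 0 -1 0 0 0 135;0 0 -1 0 0 0 135;0 0 -1 0 0 0 135;0 0 -1 0 0 0 135;0 0 -0.5 0 0 0 90")

```text
clock: 23.28
tcp_pos: [0.4858, -0.1057, 0.2253]
tool_rot: [179.9, -0.2, 2.9]
ft_force: [0.6, -0.0, -0.2]
gripper_width: 0.0501
```

```bash
python3 -c "
from ov import *
from meas import measure
fr,out=measure(('block','can'))
ov([('decade',.4853,-.1053,np.radians(93),.008)],'pics/s9.png',(280,120,410,250))
for o,v,c in out: plan(v[0],v[1],.2,np.degrees(v[2])+90)
show('top','pics/t9.png',(160,160,320,280),5)"
```

```text
block [0.6131 0.3122] yaw 158.5 cost 0.105
can [0.5655 0.4116] yaw 1.8 cost 0.08
j6 end -42
rot [-1.7997e+02  1.2000e-01  2.8600e+00] turn z units -8.209 | to yaw 68.5 | shift units x y z [17.43 -1.33  0.89]
j6 end -56
rot [-1.7997e+02  1.2000e-01  2.8600e+00] turn z units -11.119 | to yaw 91.8 | shift units x y z [20.57  3.89  0.89]
```

View pics/s9.png

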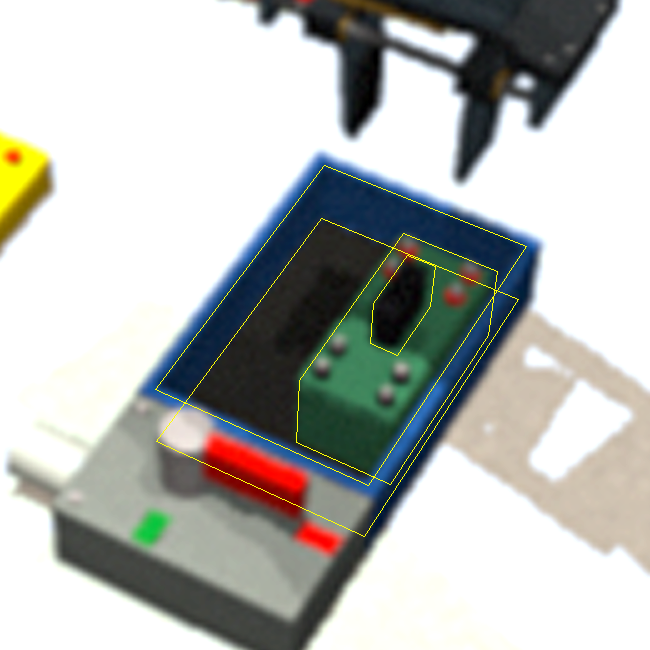

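View pics/t9.png

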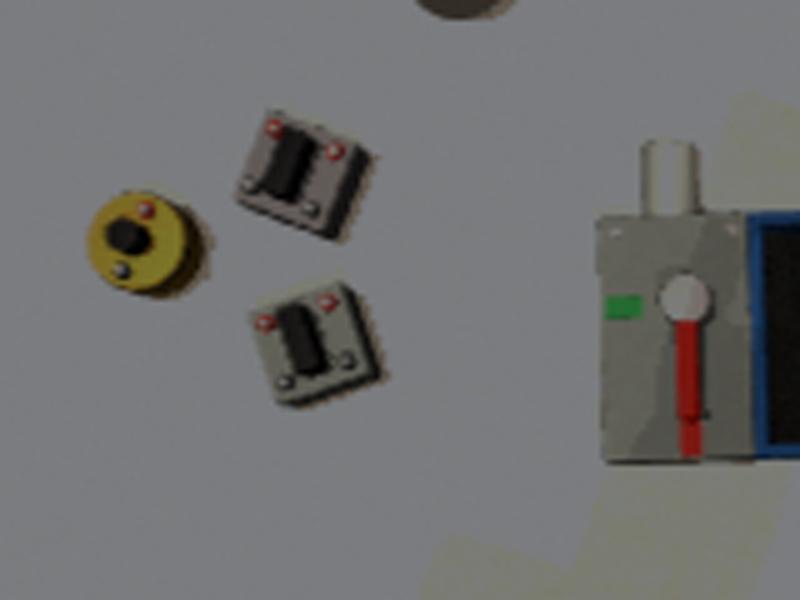

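Request:
jog_arm(motion="0 0 0 0 0 -0.966 90;0 0 0 0 0 -0.966 90;0 0 0 0 0 -0.966 90;0 0 0 0 0 -0.966 90;0 0 0 0 0 -0.966 90;0 0 0 0 0 -0.966 90;0 0 0 0 0 -0.966 90;0 0 0 0 0 -0.966 90;0 0 0 0 0 -0.966 90;0 0 0 0 0 -0.966 90;0 0 0 0 0 -0.966 90;0 0 0 0 0 -0.966 90;0 0 0 0 0 -0.966 90;0 0 0 0 0 -0.966 90")

```text
clock: 25.42
tcp_pos: [0.4849, -0.1054, 0.2225]
tool_rot: [-179.9, -0.0, 111.3]
ft_force: [-0.3, 0.5, -0.1]
gripper_width: 0.0592
```

```bash
python3 -c "
from ov import *
plan(.5031,.2966,.2,111.1,raw=True)"
```

```text
j6 end -81
rot [-1.7993e+02 -4.0000e-02  1.1131e+02] turn z units 0.026 | to yaw 111.1 | shift units x y z [14.74  6.47  0.9 ]
```

Request:
jog_arm(motion="0.92 0.404 0 0 0 0 90;0.92 0.404 0 0 0 0 90;0.92 0.404 0 0 0 0 90;0.92 0.404 0 0 0 0 90;0.92 0.404 0 0 0 0 90;0.92 0.404 0 0 0 0 90;0.92 0.404 0 0 0 0 90;0.92 0.404 0 0 0 0 90;0.92 0.404 0 0 0 0 90;0.92 0.404 0 0 0 0 90;0.92 0.404 0 0 0 0 90;0.92 0.404 0 0 0 0 90;0.92 0.404 0 0 0 0 90;0.92 0.404 0 0 0 0 90;0.92 0.404 0 0 0 0 90;0.92 0.404 0 0 0 0 90;0 0 0 0 0 0 90")

```text
clock: 27.55
tcp_pos: [0.5037, 0.2974, 0.2225]
tool_rot: [-179.9, 0.0, 111.2]
ft_force: [0.7, 0.5, 0.3]
gripper_width: 0.0592
```

```bash
python3 -c "
from ov import *
plan(.5031,.2966,.066,111.1,raw=True)
ov([('block',.5031,.2966,np.radians(21.1),0),('block',.6132,.3115,np.radians(159.8),0),('can',.565,.4115,0,0)],'pics/s10.png',(200,220,320,340))"
```

```text
j6 end -81
rot [-1.7995e+02  1.0000e-02  1.1117e+02] turn z units 0.009 | to yaw 111.1 | shift units x y z [-0.02 -0.03  6.26]
```

View pics/s10.png

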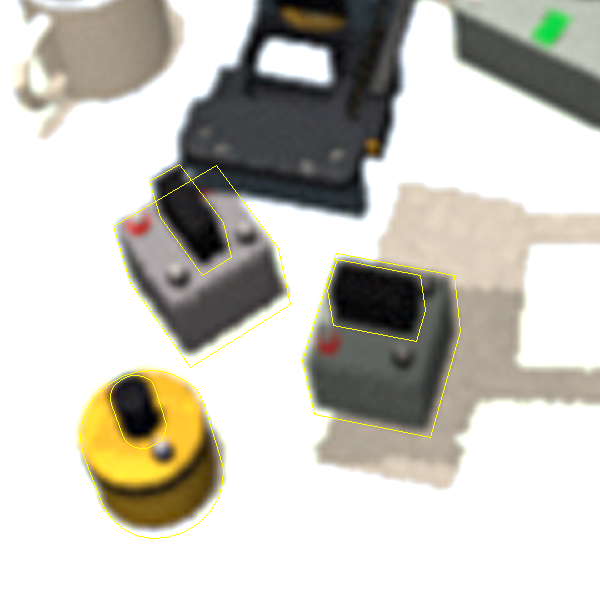

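Request:
jog_arm(motion="0 0 1 0 0 0 90;0 0 1 0 0 0 90;0 0 1 0 0 0 90;0 0 1 0 0 0 90;0 0 1 0 0 0 90;0 0 0.7 0 0 0 90;0 0 0.4 0 0 0 90;0 0 0.2 0 0 0 90;0 0 0 0 0 0 90")

```text
clock: 28.72
tcp_pos: [0.504, 0.2958, 0.0659]
tool_rot: [180.0, 0.0, 111.0]
ft_force: [-0.7, 0.0, 0.4]
gripper_width: 0.0586
```

Request:
jog_arm(motion="0 0 0 0 0 0 255;0 0 0 0 0 0 255;0 0 0 0 0 0 255;0 0 0 0 0 0 255;0 0 0 0 0 0 255;0 0 0 0 0 0 255", grip_force=35)

```text
clock: 29.48
tcp_pos: [0.5038, 0.2961, 0.0657]
tool_rot: [180.0, -0.0, 111.1]
ft_force: [-0.1, 1.7, 0.6]
gripper_width: 0.0177
```

Request:
jog_arm(motion="0 0 -0.5 0 0 0 255;0 0 -1 0 0 0 255;0 0 -1 0 0 0 255;0 0 -1 0 0 0 255;0 0 -1 0 0 0 255;0 0 -0.7 0 0 0 255;0 0 0 0 0 0 255")

```text
clock: 30.35
tcp_pos: [0.5044, 0.2962, 0.1972]
tool_rot: [179.8, -0.0, 111.1]
ft_force: [0.5, -0.5, -4.4]
gripper_width: 0.0177
```

```bash
python3 -c "
from ov import *
p=env.get_obs()['tcp_pos']
ov([('block',p[0],p[1],np.radians(21.1),p[2]-.0665)],'pics/s11.png',(200,180,340,320))"
```

```text
(no output)
```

View pics/s11.png

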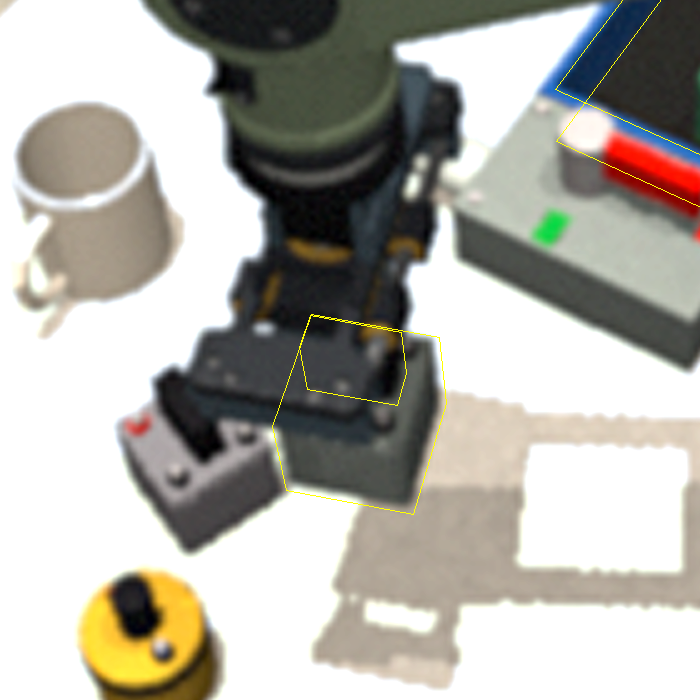

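Request:
jog_arm(motion="0 0 0 0 0 0.964 255;0 0 0 0 0 0.964 255;0 0 0 0 0 0.964 255;0 0 0 0 0 0.964 255;0 0 0 0 0 0.964 255;0 0 0 0 0 0.964 255;0 0 0 0 0 0.964 255;0 0 0 0 0 0.964 255;0 0 0 0 0 0.964 255;0 0 0 0 0 0.964 255;0 0 0 0 0 0.964 255;0 0 0 0 0 0.964 255;0 0 0 0 0 0.964 255;0 0 0 0 0 0.964 255")

```text
clock: 32.15
tcp_pos: [0.503, 0.2954, 0.194]
tool_rot: [179.9, 0.2, 2.8]
ft_force: [-0.2, 0.2, -3.5]
gripper_width: 0.0178
```

```bash
python3 -c "
from ov import *
plan(*b2w(36,-72),.197,3.1,raw=True)"
```

```text
j6 end -20
rot [1.799e+02 1.700e-01 2.830e+00] turn z units -0.033 | to yaw 3.1 | shift units x y z [ 1.29 18.75 -0.12]
```

Request:
jog_arm(motion="0 0 0 0 0 -0.033 255;0.068 0.987 -0.006 0 0 0 255;0.068 0.987 -0.006 0 0 0 255;0.068 0.987 -0.006 0 0 0 255;0.068 0.987 -0.006 0 0 0 255;0.068 0.987 -0.006 0 0 0 255;0.068 0.987 -0.006 0 0 0 255;0.068 0.987 -0.006 0 0 0 255;0.068 0.987 -0.006 0 0 0 255;0.068 0.987 -0.006 0 0 0 255;0.068 0.987 -0.006 0 0 0 255;0.068 0.987 -0.006 0 0 0 255;0.068 0.987 -0.006 0 0 0 255;0.068 0.987 -0.006 0 0 0 255;0.068 0.987 -0.006 0 0 0 255;0.068 0.987 -0.006 0 0 0 255;0.068 0.987 -0.006 0 0 0 255;0.068 0.987 -0.006 0 0 0 255;0.068 0.987 -0.006 0 0 0 255;0.068 0.987 -0.006 0 0 0 255")

```text
clock: 34.65
tcp_pos: [0.563, -0.1708, 0.1977]
tool_rot: [-180.0, 0.1, 3.5]
ft_force: [0.2, -1.1, -3.8]
gripper_width: 0.0179
```

```bash
python3 -c "
from ov import *
env.grab_frame('top')
plan(*b2w(36,-72),.075,3.1,raw=True)
p=env.get_obs()['tcp_pos']
ov([('block',p[0],p[1],np.radians(93.1),p[2]-.0657)],'pics/s12.png',(280,90,410,220))"
```

```text
j6 end -20
rot [1.798e+02 4.000e-02 3.430e+00] turn z units 0.042 | to yaw 3.1 | shift units x y z [-0.12 -0.14  4.91]
```

View pics/s12.png

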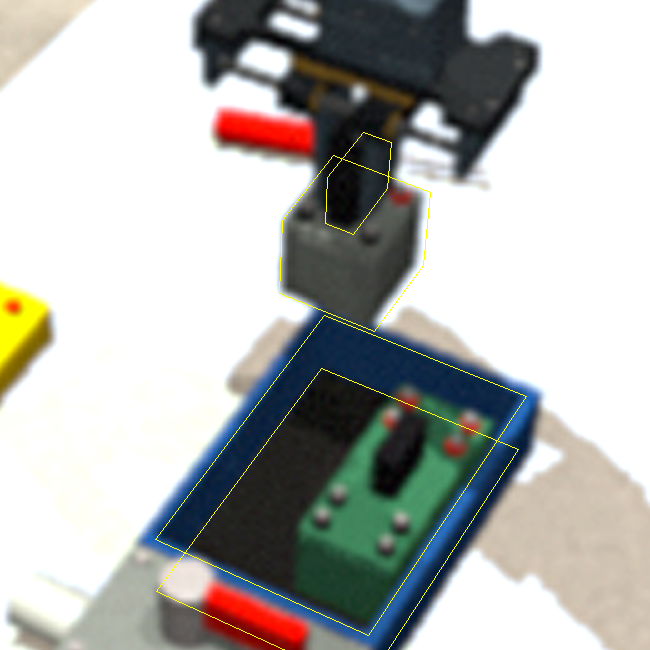

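Request:
jog_arm(motion="-0.12 -0.2 0 0 0 0.04 255;0 0 0.8 0 0 0 255;0 0 0.8 0 0 0 255;0 0 0.8 0 0 0 255;0 0 0.8 0 0 0 255;0 0 0.7 0 0 0 255;0 0 0.5 0 0 0 255;0 0 0.25 0 0 0 255;0 0 0.1 0 0 0 255;0 0 0 0 0 0 255")

```text
clock: 36.0
tcp_pos: [0.5604, -0.1654, 0.0802]
tool_rot: [180.0, -0.0, 3.0]
ft_force: [0.4, 0.9, -3.9]
gripper_width: 0.0182
```

Request:
jog_arm(motion="0 0 0.08 0 0 0 255;0 0 0.04 0 0 0 255;0 0 0 0 0 0 255")

```text
clock: 36.38
tcp_pos: [0.5601, -0.1654, 0.0768]
tool_rot: [180.0, -0.0, 3.0]
ft_force: [-0.7, 0.2, -4.2]
gripper_width: 0.0179
```

Request:
jog_arm(motion="0 0.14 0 0 0 0 255;0 0 0 0 0 0 255;0 0 0.06 0 0 0 255;0 0 0.04 0 0 0 255;0 0 0 0 0 0 255")

```text
clock: 37.0
tcp_pos: [0.5602, -0.1688, 0.0741]
tool_rot: [-180.0, 0.0, 3.0]
ft_force: [0.5, -0.2, -3.8]
gripper_width: 0.0178
```

Request:
jog_arm(motion="0 0 0.03 0 0 0 255;0 0 0 0 0 0 255")

```text
clock: 37.25
tcp_pos: [0.5605, -0.1689, 0.0737]
tool_rot: [180.0, -0.0, 3.0]
ft_force: [0.6, -0.2, -2.8]
gripper_width: 0.0183
```

Request:
jog_arm(motion="0 0 0.03 0 0 0 255;0 0 0 0 0 0 255")

```text
clock: 37.5
tcp_pos: [0.5605, -0.1689, 0.0737]
tool_rot: [180.0, -0.0, 3.0]
ft_force: [-2.1, 0.1, 5.3]
gripper_width: 0.0178
```

Request:
jog_arm(motion="0 0 0 0 0 0 150;0 0 0 0 0 0 135;0 0 0 0 0 0 135;0 0 0 0 0 0 135;0 0 -0.5 0 0 0 135;0 0 -1 0 0 0 135;0 0 -1 0 0 0 135;0 0 -1 0 0 0 135;0 0 -1 0 0 0 135;0 0 -1 0 0 0 135;0 0 -0.5 0 0 0 90")

```text
clock: 38.88
tcp_pos: [0.561, -0.169, 0.2251]
tool_rot: [179.9, -0.2, 3.0]
ft_force: [-0.3, 1.0, 0.3]
gripper_width: 0.0507
```

```bash
python3 -c "
from ov import *
from meas import measure
measure(('block','can'))
plan(.6132,.3115,.2,159.8-90,raw=True)
ov([],'pics/s13.png',(280,120,410,250))"
```

```text
block [0.6125 0.3108] yaw 159.3 cost 0.087
j6 end -43
rot [-1.7996e+02  1.2000e-01  3.0300e+00] turn z units -8.346 | to yaw 69.8 | shift units x y z [18.76 -4.62  0.87]
```

View pics/s13.png

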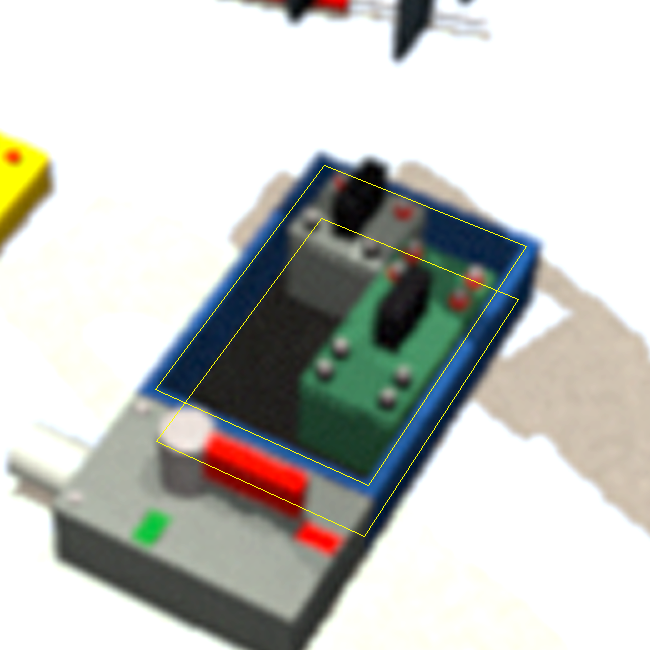

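Request:
jog_arm(motion="0 0 0 0 0 -0.923 90;0 0 0 0 0 -0.923 90;0 0 0 0 0 -0.923 90;0 0 0 0 0 -0.923 90;0 0 0 0 0 -0.923 90;0 0 0 0 0 -0.923 90;0 0 0 0 0 -0.923 90;0 0 0 0 0 -0.923 90;0 0 0 0 0 -0.923 90;0 0 0 0 0 0 90")

```text
clock: 40.48
tcp_pos: [0.5601, -0.1688, 0.222]
tool_rot: [-179.9, 0.0, 69.4]
ft_force: [0.6, 0.1, -0.7]
gripper_width: 0.0592
```

```bash
python3 -c "
from ov import *
plan(.6130,.3112,.2,69.6,raw=True)"
```

```text
j6 end -43
rot [-1.7992e+02  1.0000e-02  6.9400e+01] turn z units -0.025 | to yaw 69.6 | shift units x y z [18.73 -4.71  0.88]
```

Request:
jog_arm(motion="0.986 -0.248 0 0 0 0 90;0.986 -0.248 0 0 0 0 90;0.986 -0.248 0 0 0 0 90;0.986 -0.248 0 0 0 0 90;0.986 -0.248 0 0 0 0 90;0.986 -0.248 0 0 0 0 90;0.986 -0.248 0 0 0 0 90;0.986 -0.248 0 0 0 0 90;0.986 -0.248 0 0 0 0 90;0.986 -0.248 0 0 0 0 90;0.986 -0.248 0 0 0 0 90;0.986 -0.248 0 0 0 0 90;0.986 -0.248 0 0 0 0 90;0.986 -0.248 0 0 0 0 90;0.986 -0.248 0 0 0 0 90;0.986 -0.248 0 0 0 0 90;0.986 -0.248 0 0 0 0 90;0.986 -0.248 0 0 0 0 90;0.986 -0.248 0 0 0 0 90;0 0 0 0 0 0 90")

```text
clock: 42.98
tcp_pos: [0.6141, 0.3133, 0.2223]
tool_rot: [-180.0, 0.0, 69.6]
ft_force: [0.1, -0.6, 0.6]
gripper_width: 0.0592
```

```bash
python3 -c "
from ov import *
plan(.6130,.3112,.066,69.6,raw=True)
ov([('block',.6130,.3112,np.radians(159.6),0),('can',.565,.4115,0,0)],'pics/s14.png',(200,220,320,340))"
```

```text
j6 end -43
rot [-1.7999e+02  1.0000e-02  6.9610e+01] turn z units 0.002 | to yaw 69.6 | shift units x y z [-0.09 -0.01  6.25]
```

View pics/s14.png

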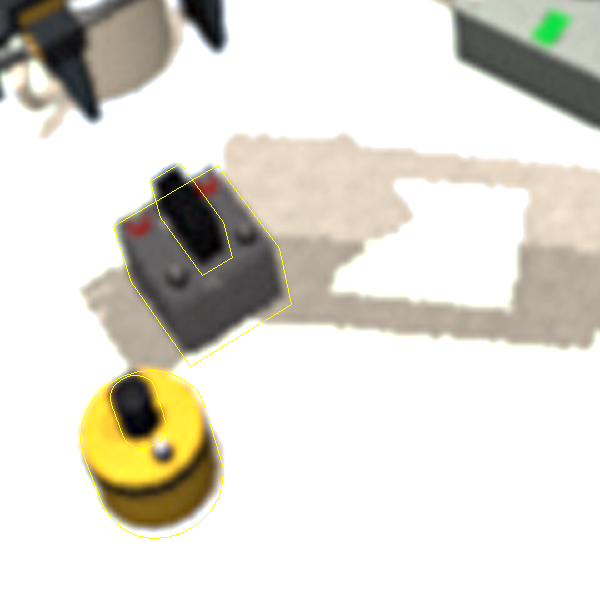

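Request:
jog_arm(motion="-0.09 0 1 0 0 0 90;0 0 1 0 0 0 90;0 0 1 0 0 0 90;0 0 1 0 0 0 90;0 0 1 0 0 0 90;0 0 0.7 0 0 0 90;0 0 0.4 0 0 0 90;0 0 0.2 0 0 0 90;0 0 0 0 0 0 90")

```text
clock: 44.15
tcp_pos: [0.6136, 0.309, 0.0655]
tool_rot: [180.0, -0.0, 69.5]
ft_force: [0.8, -0.0, -0.7]
gripper_width: 0.0593
```

Request:
jog_arm(motion="0 0 0 0 0 0 255;0 0 0 0 0 0 255;0 0 0 0 0 0 255;0 0 0 0 0 0 255;0 0 0 0 0 0 255;0 0 0 0 0 0 255")

```text
clock: 44.9
tcp_pos: [0.6135, 0.3092, 0.0653]
tool_rot: [180.0, -0.0, 69.5]
ft_force: [0.2, 1.4, -0.1]
gripper_width: 0.0178
```

Request:
jog_arm(motion="0 0 -0.5 0 0 0 255;0 0 -1 0 0 0 255;0 0 -1 0 0 0 255;0 0 -1 0 0 0 255;0 0 -1 0 0 0 255;0 0 -0.7 0 0 0 255;0 0 0 0 0 0.924 255;0 0 0 0 0 0.924 255;0 0 0 0 0 0.924 255;0 0 0 0 0 0.924 255;0 0 0 0 0 0.924 255;0 0 0 0 0 0.924 255;0 0 0 0 0 0.924 255;0 0 0 0 0 0.924 255;0 0 0 0 0 0.924 255;0 0 0 0 0 0 255")

```text
clock: 46.9
tcp_pos: [0.613, 0.3087, 0.1948]
tool_rot: [180.0, 0.1, 3.0]
ft_force: [-0.1, -0.4, -3.9]
gripper_width: 0.0177
```

```bash
python3 -c "
from ov import *
plan(*b2w(36,2),.197,3.1,raw=True)
p=env.get_obs()['tcp_pos']
ov([('block',p[0],p[1],np.radians(93.1),p[2]-.066)],'pics/s15.png',(200,180,340,320))"
```

```text
j6 end -13
rot [1.7995e+02 8.0000e-02 3.0500e+00] turn z units -0.007 | to yaw 3.1 | shift units x y z [-3.14 16.08 -0.09]
```

View pics/s15.png

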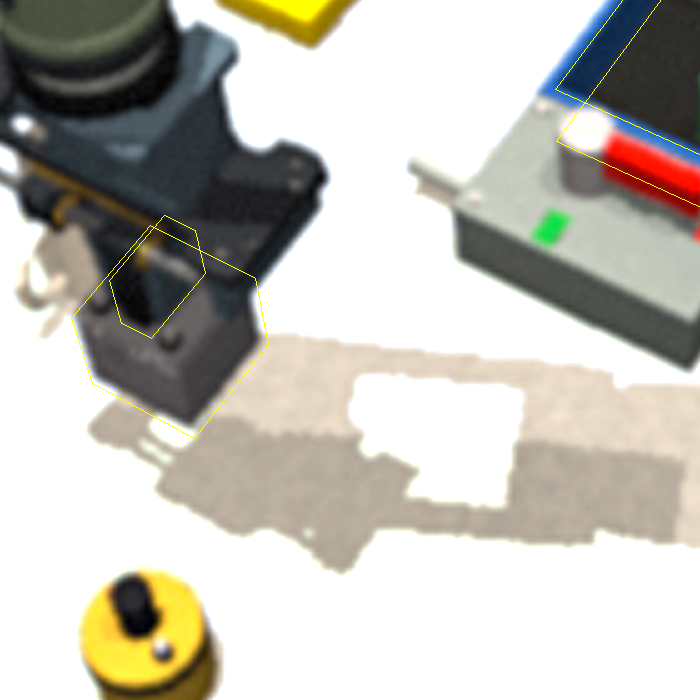

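Request:
jog_arm(motion="-0.185 0.946 0 0 0 0 255;-0.185 0.946 0 0 0 0 255;-0.185 0.946 0 0 0 0 255;-0.185 0.946 0 0 0 0 255;-0.185 0.946 0 0 0 0 255;-0.185 0.946 0 0 0 0 255;-0.185 0.946 0 0 0 0 255;-0.185 0.946 0 0 0 0 255;-0.185 0.946 0 0 0 0 255;-0.185 0.946 0 0 0 0 255;-0.185 0.946 0 0 0 0 255;-0.185 0.946 0 0 0 0 255;-0.185 0.946 0 0 0 0 255;-0.185 0.946 0 0 0 0 255;-0.185 0.946 0 0 0 0 255;-0.185 0.946 0 0 0 0 255;-0.185 0.946 0 0 0 0 255;0 0 0 0 0 0 255;0 0 0 0 0 0 255")

```text
clock: 49.32
tcp_pos: [0.5554, -0.0966, 0.1954]
tool_rot: [-180.0, -0.0, 2.9]
ft_force: [-0.2, -0.2, -4.5]
gripper_width: 0.0176
```

```bash
python3 -c "
from ov import *
plan(*b2w(36,2),.075,3.1,raw=True)"
```

```text
j6 end -13
rot [-1.7997e+02 -2.0000e-02  2.9300e+00] turn z units -0.021 | to yaw 3.1 | shift units x y z [0.04 0.02 4.81]
```

Request:
jog_arm(motion="0.04 0 0 0 0 -0.02 255;0 0 0.8 0 0 0 255;0 0 0.8 0 0 0 255;0 0 0.8 0 0 0 255;0 0 0.7 0 0 0 255;0 0 0.5 0 0 0 255;0 0 0 0 0 0 255;0 0 0 0 0 0 255")

```text
clock: 50.32
tcp_pos: [0.5573, -0.0965, 0.106]
tool_rot: [180.0, -0.1, 3.1]
ft_force: [-0.1, -0.8, -4.8]
gripper_width: 0.018
```

```bash
python3 -c "
from ov import *
plan(*b2w(36,2),.075,3.1,raw=True)
p=env.get_obs()['tcp_pos']
ov([('block',p[0],p[1],np.radians(93.1),p[2]-.0655)],'pics/s16.png',(280,120,410,250))"
```

```text
j6 end -13
rot [ 1.7998e+02 -8.0000e-02  3.1400e+00] turn z units 0.004 | to yaw 3.1 | shift units x y z [-0.03  0.02  1.24]
```

View pics/s16.png

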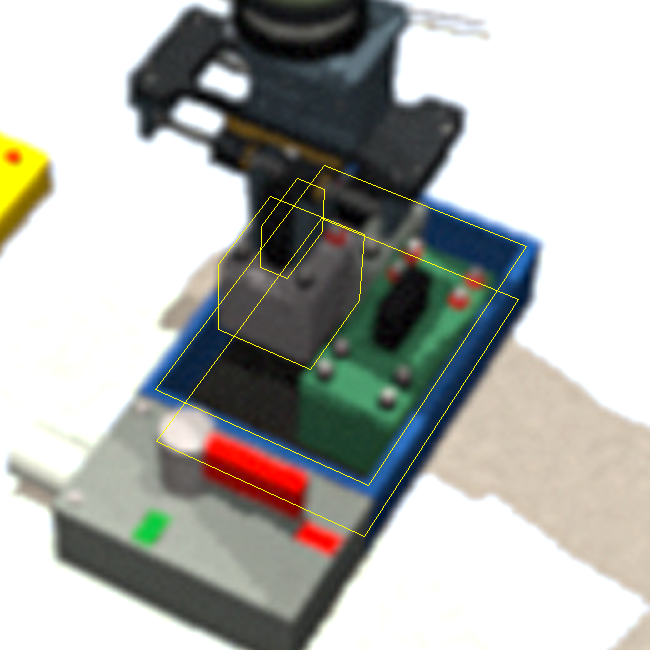

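Request:
jog_arm(motion="-0.03 0 0.6 0 0 0 255;0 0 0.4 0 0 0 255;0 0 0.15 0 0 0 255;0 0 0.06 0 0 0 255;0 0 0 0 0 0 255")

```text
clock: 51.0
tcp_pos: [0.556, -0.0966, 0.0751]
tool_rot: [180.0, -0.0, 3.1]
ft_force: [-0.3, -0.6, -5.3]
gripper_width: 0.0182
```

Request:
jog_arm(motion="0 0 0.06 0 0 0 255;0 0 0 0 0 0 255;0 0 0.03 0 0 0 255;0 0 0 0 0 0 255")

```text
clock: 51.5
tcp_pos: [0.556, -0.0966, 0.0733]
tool_rot: [180.0, -0.0, 3.1]
ft_force: [0.1, 0.8, -0.6]
gripper_width: 0.0177
```

Request:
jog_arm(motion="0 0 0.02 0 0 0 255;0 0 0 0 0 0 255;0 0 0 0 0 0 150;0 0 0 0 0 0 135;0 0 0 0 0 0 135;0 0 0 0 0 0 135;0 0 -0.5 0 0 0 135;0 0 -1 0 0 0 135;0 0 -1 0 0 0 135;0 0 -1 0 0 0 135;0 0 -1 0 0 0 135;0 0 -1 0 0 0 135;0 0 -0.5 0 0 0 90")

```text
clock: 53.12
tcp_pos: [0.5565, -0.0967, 0.2246]
tool_rot: [179.9, -0.2, 3.1]
ft_force: [1.2, 0.4, -0.0]
gripper_width: 0.05
```

```bash
python3 -c "
from ov import *
from meas import measure
fr,o=measure(('can',))
ov([],'pics/s17.png',(280,120,410,250))
f=env.grab_frame('top')
x,y=.565,.4115
u=proj(f,[[x,y,.06]])[0];print(u)
a,b=int(u[0]),int(u[1])
cv2.imwrite('pics/t17.png',cv2.resize(cv2.convertScaleAbs(f['pixels'][b-20:b+20,a-20:a+20],alpha=1.6),None,fx=15,fy=15,interpolation=cv2.INTER_CUBIC))"
```

```text
can [0.5661 0.4118] yaw 179.1 cost 0.085
[186.18195868 207.17154194]
```

View pics/s17.png

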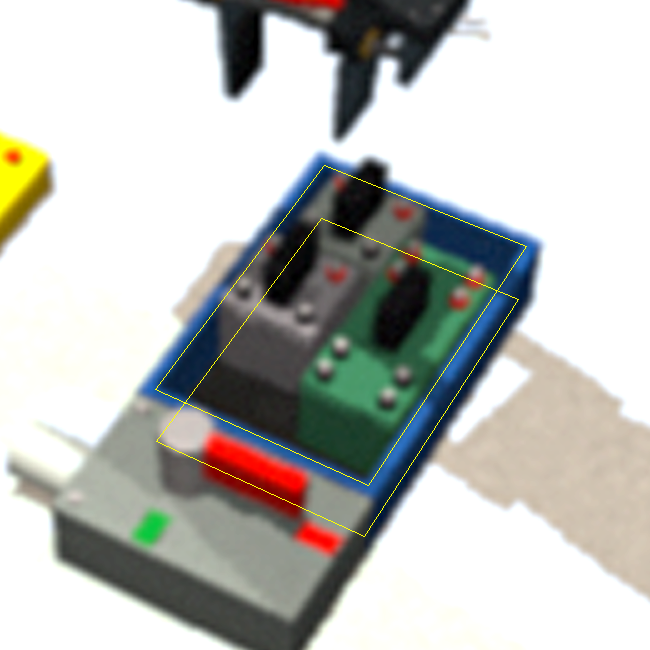

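View pics/t17.png

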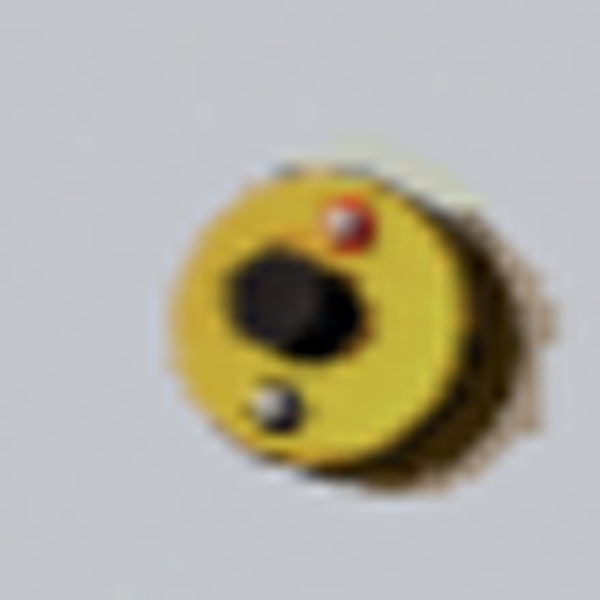

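Request:
jog_arm(motion="0 0 0 0 0 -0.91 90;0 0 0 0 0 -0.91 90;0 0 0 0 0 -0.91 90;0 0 0 0 0 -0.91 90;0 0 0 0 0 -0.91 90;0 0 0 0 0 -0.91 90;0 0 0 0 0 -0.91 90;0 0 0 0 0 -0.91 90;0 0 0 0 0 -0.91 90;0 0 0 0 0 0 90")

```text
clock: 54.68
tcp_pos: [0.5554, -0.0965, 0.2213]
tool_rot: [-179.9, 0.0, 68.6]
ft_force: [0.6, -0.0, -0.8]
gripper_width: 0.059
```

```bash
python3 -c "
from ov import *
plan(.565,.4115,.2,68.5,raw=True)"
```

```text
j6 end -32
rot [-1.7989e+02  2.0000e-02  6.8550e+01] turn z units 0.007 | to yaw 68.5 | shift units x y z [19.05 -7.09  0.85]
```

Request:
jog_arm(motion="0.952 -0.355 0 0 0 0 90;0.952 -0.355 0 0 0 0 90;0.952 -0.355 0 0 0 0 90;0.952 -0.355 0 0 0 0 90;0.952 -0.355 0 0 0 0 90;0.952 -0.355 0 0 0 0 90;0.952 -0.355 0 0 0 0 90;0.952 -0.355 0 0 0 0 90;0.952 -0.355 0 0 0 0 90;0.952 -0.355 0 0 0 0 90;0.952 -0.355 0 0 0 0 90;0.952 -0.355 0 0 0 0 90;0.952 -0.355 0 0 0 0 90;0.952 -0.355 0 0 0 0 90;0.952 -0.355 0 0 0 0 90;0.952 -0.355 0 0 0 0 90;0.952 -0.355 0 0 0 0 90;0.952 -0.355 0 0 0 0 90;0.952 -0.355 0 0 0 0 90;0.952 -0.355 0 0 0 0 90")

```text
clock: 57.18
tcp_pos: [0.5638, 0.4131, 0.2222]
tool_rot: [180.0, 0.0, 68.6]
ft_force: [0.7, -0.4, 0.4]
gripper_width: 0.0589
```

```bash
python3 -c "
from ov import *
plan(.565,.4115,.066,68.5,raw=True)
ov([('can',.565,.4115,0,0)],'pics/s18.png',(190,220,310,340))"
```

```text
j6 end -32
rot [1.7999e+02 1.0000e-02 6.8630e+01] turn z units 0.017 | to yaw 68.5 | shift units x y z [-0.04  0.07  6.25]
```

View pics/s18.png

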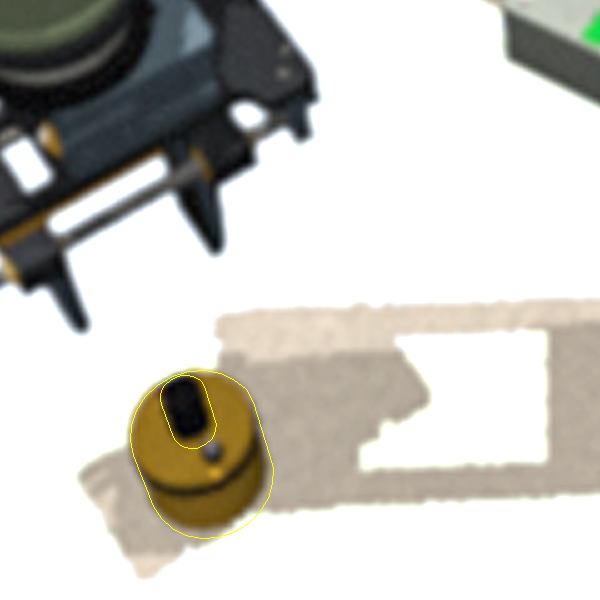

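Request:
jog_arm(motion="-0.04 0.06 1 0 0 0 90;0 0 1 0 0 0 90;0 0 1 0 0 0 90;0 0 1 0 0 0 90;0 0 1 0 0 0 90;0 0 0.7 0 0 0 90;0 0 0.35 0 0 0 90;0 0 0.15 0 0 0 90;0 0 0 0 0 0 90")

```text
clock: 58.35
tcp_pos: [0.5653, 0.4101, 0.0678]
tool_rot: [180.0, -0.0, 68.6]
ft_force: [0.2, -0.7, 0.9]
gripper_width: 0.0595
```

Request:
jog_arm(motion="0 0 0 0 0 0 255;0 0 0 0 0 0 255;0 0 0 0 0 0 255;0 0 0 0 0 0 255;0 0 0 0 0 0 255;0 0 0 0 0 0 255")

```text
clock: 59.1
tcp_pos: [0.5651, 0.4101, 0.0673]
tool_rot: [180.0, -0.0, 68.6]
ft_force: [-0.4, 0.7, 0.7]
gripper_width: 0.0208
```

Request:
jog_arm(motion="0 0 -0.5 0 0 0 255;0 0 -1 0 0 0 255;0 0 -1 0 0 0 255;0 0 -1 0 0 0 255;0 0 -1 0 0 0 255;0 0 -0.8 0 0 0 255;0 0 0 0 0 0.91 255;0 0 0 0 0 0.91 255;0 0 0 0 0 0.91 255;0 0 0 0 0 0.91 255;0 0 0 0 0 0.91 255;0 0 0 0 0 0.91 255;0 0 0 0 0 0.91 255;0 0 0 0 0 0.91 255;0 0 0 0 0 0.91 255;0 0 0 0 0 0 255")

```text
clock: 61.1
tcp_pos: [0.5646, 0.4096, 0.1997]
tool_rot: [180.0, 0.0, 3.2]
ft_force: [0.1, 0.7, -3.7]
gripper_width: 0.0212
```

```bash
python3 -c "
from ov import *
plan(*b2w(36,72),.199,3.1,raw=True)
p=env.get_obs()['tcp_pos']
ov([('can',p[0],p[1],0,p[2]-.067)],'pics/s19.png',(180,200,320,340))"
```

```text
j6 end -6
rot [1.7996e+02 4.0000e-02 3.2000e+00] turn z units 0.013 | to yaw 3.1 | shift units x y z [-1.42 17.42  0.03]
```

View pics/s19.png

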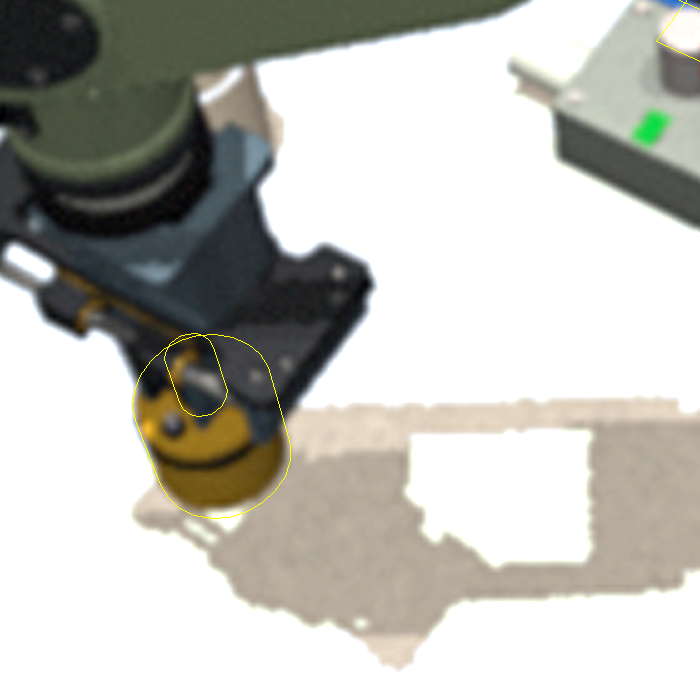

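Request:
jog_arm(motion="-0.079 0.97 0 0 0 0 255;-0.079 0.97 0 0 0 0 255;-0.079 0.97 0 0 0 0 255;-0.079 0.97 0 0 0 0 255;-0.079 0.97 0 0 0 0 255;-0.079 0.97 0 0 0 0 255;-0.079 0.97 0 0 0 0 255;-0.079 0.97 0 0 0 0 255;-0.079 0.97 0 0 0 0 255;-0.079 0.97 0 0 0 0 255;-0.079 0.97 0 0 0 0 255;-0.079 0.97 0 0 0 0 255;-0.079 0.97 0 0 0 0 255;-0.079 0.97 0 0 0 0 255;-0.079 0.97 0 0 0 0 255;-0.079 0.97 0 0 0 0 255;0 0 0 0 0 0 255")

```text
clock: 63.28
tcp_pos: [0.5542, 0.0187, 0.1999]
tool_rot: [180.0, -0.0, 3.0]
ft_force: [-0.2, 0.6, -3.7]
gripper_width: 0.0213
```

```bash
python3 -c "
from ov import *
plan(*b2w(36,71),.115,3.1,raw=True)"
```

```text
j6 end -6
rot [ 1.7998e+02 -1.0000e-02  2.9800e+00] turn z units -0.015 | to yaw 3.1 | shift units x y z [-0.16  1.87  3.4 ]
```

Request:
jog_arm(motion="-0.08 0.935 0 0 0 0 255;-0.08 0.935 0 0 0 0 255;0 0 0 0 0 0 255;0 0 0.8 0 0 0 255;0 0 0.8 0 0 0 255;0 0 0.8 0 0 0 255;0 0 0.8 0 0 0 255;0 0 0 0 0 0 255;0 0 0 0 0 0 255")

```text
clock: 64.4
tcp_pos: [0.5536, -0.0256, 0.1206]
tool_rot: [-180.0, -0.1, 3.1]
ft_force: [0.1, 0.3, -3.1]
gripper_width: 0.0211
```

```bash
python3 -c "
from ov import *
plan(*b2w(36,71),.0755,3.1,raw=True)
p=env.get_obs()['tcp_pos']
ov([('can',p[0],p[1],0,p[2]-.0673)],'pics/s20.png',(280,120,410,250))"
```

```text
j6 end -6
rot [-1.7998e+02 -8.0000e-02  3.1400e+00] turn z units 0.005 | to yaw 3.1 | shift units x y z [-0.04  0.1   1.8 ]
```

View pics/s20.png

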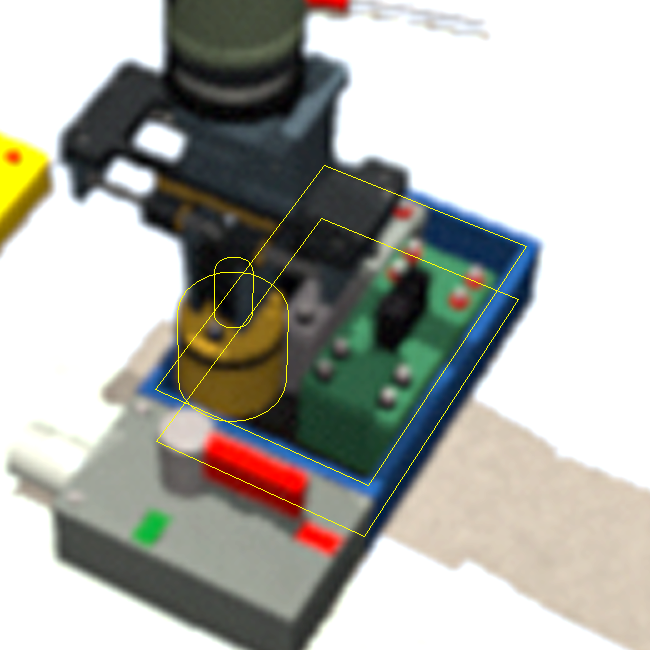

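Request:
jog_arm(motion="-0.04 0.07 0.3 0 0 0 255;0 0 0.6 0 0 0 255;0 0 0.5 0 0 0 255;0 0 0.25 0 0 0 255;0 0 0.1 0 0 0 255;0 0 0 0 0 0 255")

```text
clock: 65.2
tcp_pos: [0.5524, -0.028, 0.0761]
tool_rot: [180.0, -0.0, 3.1]
ft_force: [0.0, 0.1, -3.7]
gripper_width: 0.0212
```

Request:
jog_arm(motion="0 0 0.05 0 0 0 255;0 0 0 0 0 0 255;0 0 0.02 0 0 0 255;0 0 0 0 0 0 255")

```text
clock: 65.7
tcp_pos: [0.5528, -0.028, 0.0752]
tool_rot: [180.0, -0.1, 3.1]
ft_force: [0.0, 1.4, 4.6]
gripper_width: 0.0214
```

Seated. Release and retreat.

Request:
jog_arm(motion="0 0 0 0 0 0 150;0 0 0 0 0 0 135;0 0 0 0 0 0 135;0 0 0 0 0 0 135;0 0 -0.5 0 0 0 135;0 0 -1 0 0 0 135;0 0 -1 0 0 0 135;0 0 -1 0 0 0 135;0 0 -1 0 0 0 135;0 0 -1 0 0 0 135;0 0 -0.5 0 0 0 135")

```text
clock: 67.08
tcp_pos: [0.5527, -0.028, 0.2265]
tool_rot: [180.0, -0.2, 3.1]
ft_force: [-0.2, 0.4, 0.1]
gripper_width: 0.0425
```

```bash
python3 -c "
from ov import *
ov([],'pics/s21.png',(280,120,410,250))
show('side','pics/s22.png',(0,0,640,400),1.25)
plan(.4765,.051,.224,93.1,raw=True)"
```

```text
j6 end -87
rot [179.97  -0.19   3.12] turn z units -11.248 | to yaw 93.1 | shift units x y z [ 3.32 -2.88  0.08]
```

View pics/s21.png

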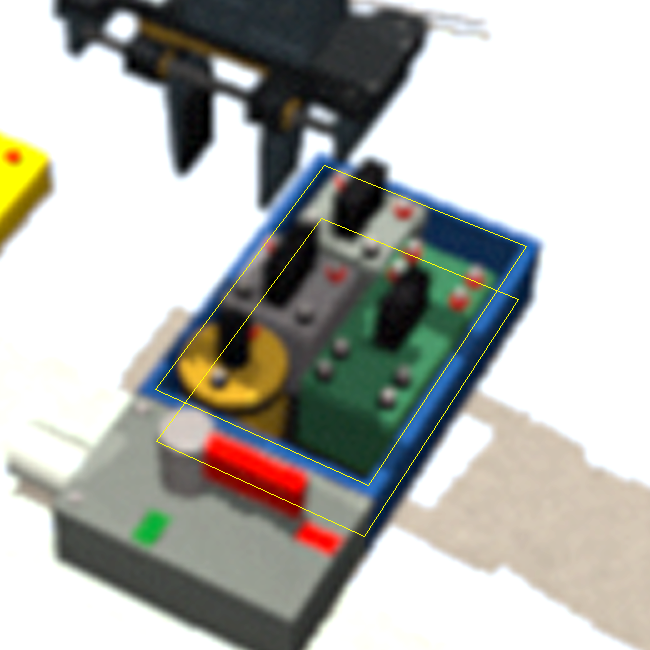

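View pics/s22.png

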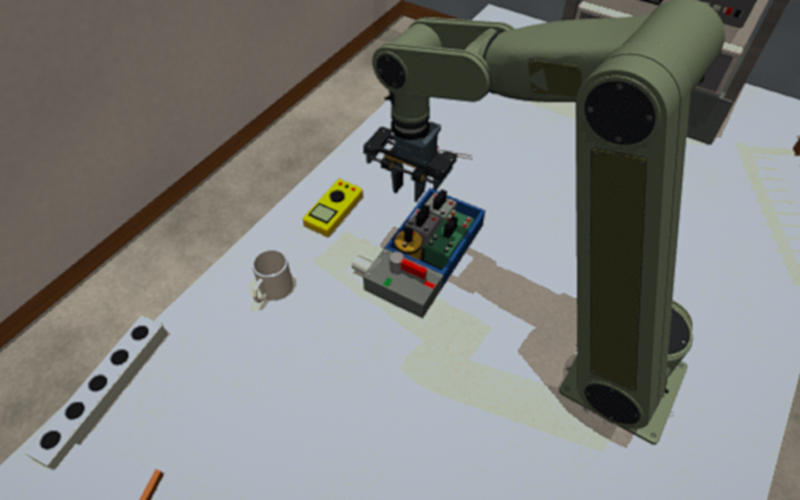

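Request:
jog_arm(motion="0 0 0 0 0 -0.9375 135;0 0 0 0 0 -0.9375 135;0 0 0 0 0 -0.9375 135;0 0 0 0 0 -0.9375 135;0 0 0 0 0 -0.9375 135;0 0 0 0 0 -0.9375 135;0 0 0 0 0 -0.9375 135;0 0 0 0 0 -0.9375 135;0 0 0 0 0 -0.9375 135;0 0 0 0 0 -0.9375 135;0 0 0 0 0 -0.9375 135;0 0 0 0 0 -0.9375 135;0.83 -0.72 0 0 0 0 135;0.83 -0.72 0 0 0 0 135;0.83 -0.72 0 0 0 0 135;0.83 -0.72 0 0 0 0 135;0 0 0 0 0 0 135", grip_force=15)

```text
clock: 69.3
tcp_pos: [0.4742, 0.0517, 0.2235]
tool_rot: [-179.9, 0.0, 93.2]
ft_force: [-0.1, 0.3, -0.1]
gripper_width: 0.0427
```

```bash
python3 -c "
from ov import *
plan(.477,.051,.074,93.1,raw=True)"
```

```text
j6 end -87
rot [-1.7989e+02  1.0000e-02  9.3240e+01] turn z units 0.017 | to yaw 93.1 | shift units x y z [-0.04  0.11  5.98]
```

Request:
jog_arm(motion="-0.04 0.11 0 0 0 0 135;0 0 1 0 0 0 135;0 0 1 0 0 0 135;0 0 1 0 0 0 135;0 0 1 0 0 0 135;0 0 0.9 0 0 0 135;0 0 0.7 0 0 0 135;0 0 0.35 0 0 0 135;0 0 0 0 0 0 135;0 0 0 0 0 0 255;0 0 0 0 0 0 255;0 0 0 0 0 0 255;0 0 0 0 0 0 255;0 0 0 0 0 0 255")

```text
clock: 71.05
tcp_pos: [0.4788, 0.0503, 0.0759]
tool_rot: [180.0, -0.0, 93.1]
ft_force: [-0.7, 0.6, 2.9]
gripper_width: 0.0137
```

Request:
jog_arm(motion="0.297 0.021 0 0 0 1 255;0.297 0.021 0 0 0 1 255;0.297 0.021 0 0 0 1 255;0.297 0.021 0 0 0 1 255;0.297 0.021 0 0 0 1 255")

```text
clock: 71.68
tcp_pos: [0.4894, 0.0852, 0.0759]
tool_rot: [179.9, -0.0, 52.9]
ft_force: [-0.6, -0.8, 2.9]
gripper_width: 0.014
```

Request:
jog_arm(motion="0.297 0.021 0 0 0 1 255;0.297 0.021 0 0 0 1 255;0.297 0.021 0 0 0 1 255;0.297 0.021 0 0 0 1 255;0.297 0.021 0 0 0 1 255;0 0 0 0 0 0 255")

```text
clock: 72.42
tcp_pos: [0.5199, 0.1051, 0.0759]
tool_rot: [180.0, -0.0, 13.2]
ft_force: [-0.1, 0.5, 5.5]
gripper_width: 0.0135
```

Request:
jog_arm(motion="0.297 0.021 0 0 0 1 255;0 0 0 0 0 0 255")

```text
clock: 72.68
tcp_pos: [0.5272, 0.1063, 0.0759]
tool_rot: [-180.0, -0.0, 5.2]
ft_force: [-0.5, 1.3, 5.0]
gripper_width: 0.0143
```

Request:
jog_arm(motion="0.08 0.003 0 0 0 0.25 255;0 0 0 0 0 0 255")

```text
clock: 72.92
tcp_pos: [0.529, 0.1064, 0.0759]
tool_rot: [-180.0, -0.0, 3.2]
ft_force: [-1.0, 0.1, 5.1]
gripper_width: 0.0137
```

Request:
jog_arm(motion="0.08 0 0 0 0 0.05 255;0 0 0 0 0 0 255")

```text
clock: 73.18
tcp_pos: [0.5292, 0.1064, 0.0759]
tool_rot: [-180.0, 0.2, 2.9]
ft_force: [-5.0, 1.8, 8.9]
gripper_width: 0.0138
```

Request:
jog_arm(motion="0.06 0 0 0 0 0 255;0 0 0 0 0 0 255")

```text
clock: 73.42
tcp_pos: [0.5292, 0.1064, 0.0758]
tool_rot: [-180.0, 0.4, 2.9]
ft_force: [-9.6, 1.5, 10.4]
gripper_width: 0.014
```

Request:
jog_arm(motion="0 0 0 0 0 0 150;0 0 0 0 0 0 130;0 0 0 0 0 0 130;0 0 0 0 0 0 130;0 0 -0.5 0 0 0 130;0 0 -1 0 0 0 130;0 0 -1 0 0 0 130;0 0 -1 0 0 0 130;0 0 -1 0 0 0 130;0 0 -1 0 0 0 130;0 -1 0 0 0 0 130;0 -1 0 0 0 0 130;0 -1 0 0 0 0 130;0 -1 0 0 0 0 130;0 -1 0 0 0 0 130;0 -1 0 0 0 0 130;0 -1 0 0 0 0 130;0 -1 0 0 0 0 130;0 0 0 0 0 0 130")

```text
clock: 75.8
tcp_pos: [0.523, 0.3075, 0.2136]
tool_rot: [-180.0, -0.0, 2.9]
ft_force: [-0.7, 0.0, -0.2]
gripper_width: 0.0449
```

```bash
python3 -c "
from ov import *
its=[('decade',.4853,-.1053,np.radians(93),.008),('block',.5605,-.1689,np.radians(93),.008),('block',.556,-.0966,np.radians(93.1),.008),('can',.5526,-.028,0,.008)]
ov(its,'pics/s23.png',(280,120,410,250))
ov(its,'pics/t23.png',(260,170,400,270),'top')
show('top','pics/t24.png',(0,0,640,400),1.25)"
```

```text
(no output)
```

View pics/s23.png

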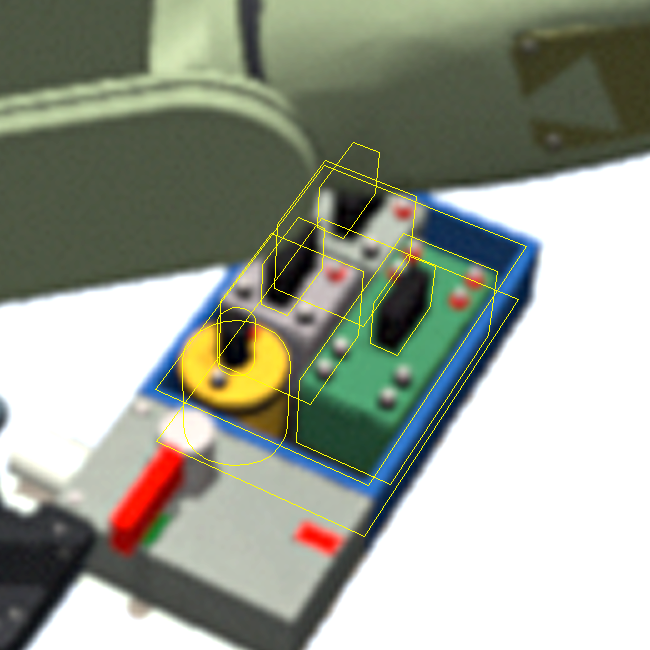

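View pics/t23.png

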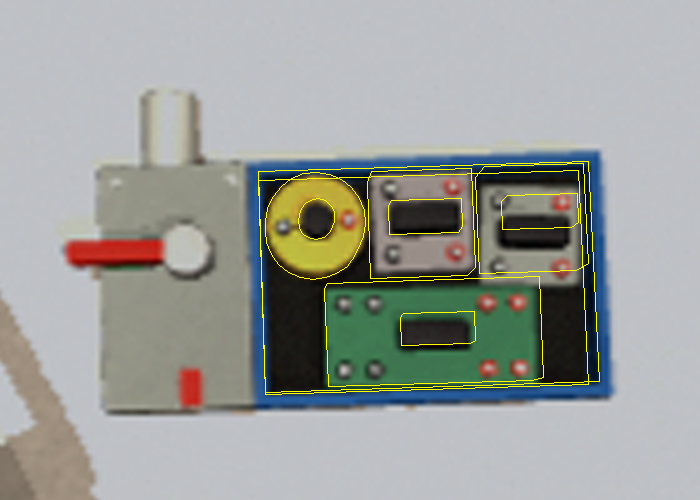

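View pics/t24.png

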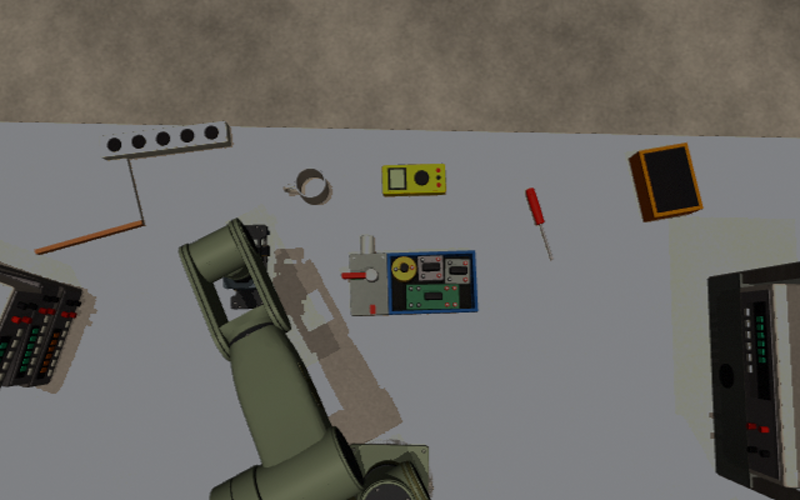

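Request:
jog_arm(motion="-1 0 -0.5 0 0 0 130;-1 0 -0.5 0 0 0 130;-1 0 -0.5 0 0 0 130;-1 0 -0.5 0 0 0 130;-1 0 0 0 0 0 130;-1 -0.5 0 0 0 0 130;-1 -0.5 0 0 0 0 130;-0.5 -0.5 0 0 0 0 130;0 -0.5 0 0 0 0 130;0 0 0 0 0 0 130")

```text
clock: 77.2
tcp_pos: [0.3342, 0.3481, 0.2629]
tool_rot: [180.0, -0.0, 2.8]
ft_force: [-0.3, -0.5, 0.0]
gripper_width: 0.0448
```

```bash
python3 -c "
from ov import *
f=env.grab_frame('side');t=env.grab_frame('top')
for n,g,c in(('s25',f,(290,130,400,230)),('t25',t,(300,190,390,260))):
    x0,y0,x1,y1=c;cv2.imwrite(f'pics/{n}.png',cv2.resize(cv2.convertScaleAbs(g['pixels'][y0:y1,x0:x1],alpha=1.6),None,fx=7,fy=7,interpolation=cv2.INTER_CUBIC))
fr={'side':f,'top':t}
for o in('block_a','decade','can_a'):
  for n in fr:
    for d in env.cut_out(n,o):
      if d['score']>.3:
        ys,xs=np.nonzero(d['region']); print(o,n,round(d['score'],2),d['bbox'])
"
```

```text
block_a side 0.5 [345.1, 176.5, 7.4, 8.7]
block_a top 0.82 [354.9, 207.3, 20.7, 21.1]
block_a top 0.74 [336.4, 201.1, 16.6, 22.7]
decade side 0.53 [350.1, 168.7, 28.8, 13.6]
decade top 0.62 [323.5, 228.1, 43.6, 20.8]
can_a top 0.58 [313.5, 202.8, 19.0, 24.3]
```

View pics/s25.png

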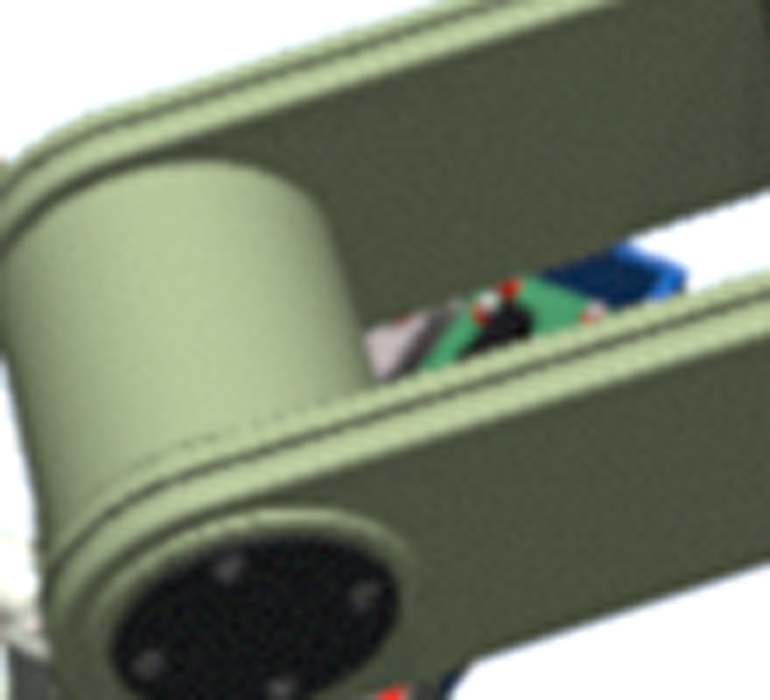

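View pics/t25.png

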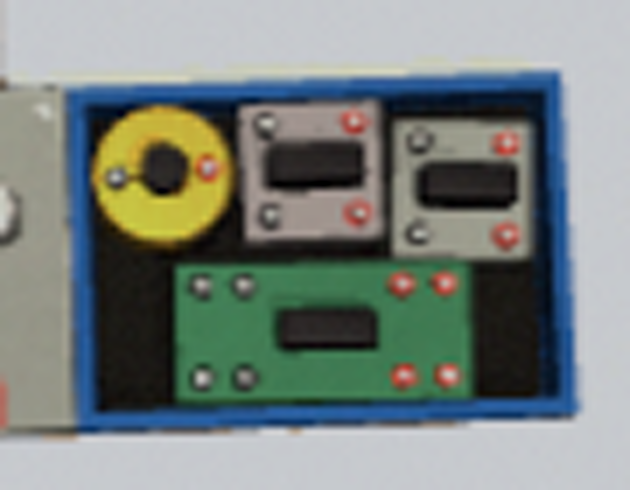

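Request:
jog_arm(motion="0 -1 0 0 0 0 130;0 -1 0 0 0 0 130;0 -1 0 0 0 0 130;0 -1 0 0 0 0 130;0 -1 0 0 0 0 130;0 -1 0 0 0 0 130;0 -1 0 0 0 0 130;0 0 0 0 0 0 130")

```text
clock: 78.6
tcp_pos: [0.3245, 0.5244, 0.262]
tool_rot: [180.0, 0.0, 2.8]
ft_force: [-0.7, -0.8, -0.3]
gripper_width: 0.0446
```

```bash
python3 -c "
from ov import *
f=env.grab_frame('side');print(-f['R'].T@f['t'])
for n,g,c in(('s26',f,(280,130,400,250)),):
    x0,y0,x1,y1=c;cv2.imwrite(f'pics/{n}.png',cv2.resize(cv2.convertScaleAbs(g['pixels'][y0:y1,x0:x1],alpha=1.6),None,fx=5,fy=5,interpolation=cv2.INTER_CUBIC))"
```

```text
[0.08331035 0.72932523 1.1422783 ]
```

View pics/s26.png

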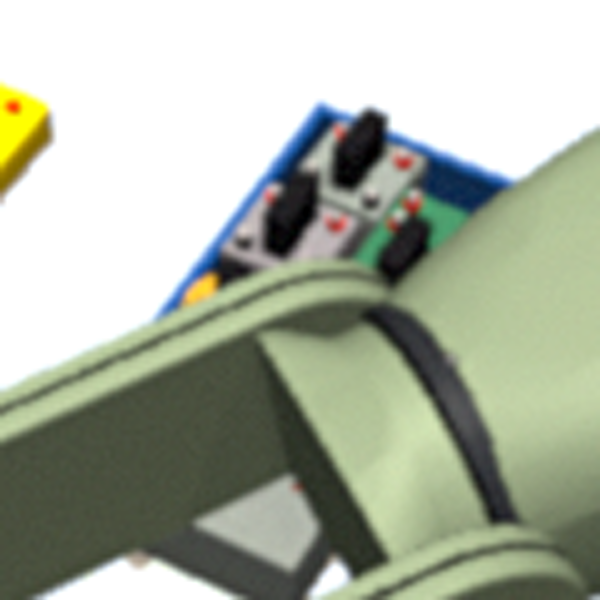

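```bash
python3 -c "
from ov import *
f=env.grab_frame('side');t=env.grab_frame('top')
P=lambda g:g['intrinsics']@np.c_[g['R'],np.ravel(g['t'])]
def tri(a,b):
    a=np.array(a)/7-.43+[300,190]; b=np.array(b)/5-.4+[280,130]
    X=cv2.triangulatePoints(P(t),P(f),a.reshape(2,1),b.reshape(2,1));X=(X[:3]/X[3]).ravel()
    d=X[:2]-BATH[:2];c,s=np.cos(BATH[2]),np.sin(BATH[2])
    return (np.array([c*d[0]+s*d[1],-s*d[0]+c*d[1],X[2]])*1000).round(1)
for n,a,b in(('1 red-x',(506,235),(403,161)),('1 red+x',(507,142),(341,131)),('1 blk-x',(417,233),(371,201)),
 ('2 red-x',(357,213),(336,225)),('2 red+x',(353,122),(271,195)),('2 blk+x',(268,124),(245,242)),('dec red',(445,283),(413,203)),('dec red2',(403,283),(397,222))): print(n,tri(a,b))
"
```

```text
1 red-x [  2.2 -84.2  70.8]
1 red+x [ 45.4 -85.8  73.7]
1 blk-x [  4.  -43.7  71.6]
2 red-x [ 14.1 -17.   70.1]
2 red+x [ 56.8 -15.9  74.6]
2 blk+x [56.  21.9 69.2]
dec red [-18.9 -55.5  71.1]
dec red2 [-18.1 -36.2  71.9]
```

```bash
python3 -c "
from station import env
print(env.close_job())"
```

```text
the job is handed in; nothing more can be done
None
```

The job is done and handed in at about 79 s of the 210 s allowed. I shut the air with the bath still empty. I then packed all four standards found on the bench (the long green box, two grey boxes and the brass can). Finally I turned the air fully on again.

**Air handle:** it pushed back at a hard stop at both ends, with tool yaw 93.1° when shut and 2.9° when on. In the last pictures that show it, the arm lies over the green mark and away from the well, in line with the bath to within about a degree.

**Packing:** the pictures show all four standing upright inside the well. I measured the heights of the terminals on both grey boxes and the green box. They came out at 69–75 mm, scattered about as much within one box as between boxes, so those three are flat on the floor. The can's height was not measured. It met the floor when lowered and looks level in the picture.

**One disagreement:** the first grey box ended up about 10 mm towards the green box from where I released it, and now touches it. It was already there in the picture taken right after I let go, and I only noticed at the end. It still stands flat in the well, so I left it. I don't know whether it slid on release or was the announced knock.

**Bystanders:** the meter, mug and screwdriver look unmoved in the last full overhead picture, and the arm was clear of everything when I handed in.

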